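# Lay out the wigmaker's bench shelf

## Robot

A 7-joint arm with a two-finger parallel gripper is mounted at the origin on the work surface. World frame = base frame: x ahead of the robot, y to its left, z up, the work surface at z = 0. Lengths are in mm, angles in rad, forces in N, time in s.
With the tool pointing down it reaches from about 425 to 825 mm from the base axis. Payload 3.6 kg.
Tool frame: the origin (TCP) lies on the centre line of the jaws, within the pads' length; the fingertips stand 19 mm ahead of it and the grasp point (between the pads) is the TCP (ctrl.tcp_to_tips is the distance from the TCP to the fingertips, in mm); z points along the fingers, x is the direction in which the jaws open and shut, and the axes are right-handed (so a half turn about z gives the same grasp; the last joint's range is limited). The gripper opens to 93 mm and grips with 3 to 60 N. Pads are 15 mm wide; open, the fingers measure 128 mm over their backs; the gripper's body (75 mm by 188 mm) begins 65 mm behind the grasp point.
Start: joints at [-1.28, 0.615, -0.013, 1.423, 0.008, 1.103, -0.04], TCP at [203.077, 617.432, 237.64] pointing down, gripper open.
Joint ranges: [-3.12, 3.12], [-0.3, 2.06], [-1.34, 1.32], [0.26, 2.42], [-1.36, 4.5], [0.01, 1.98], [-2.84, 2.84]. Speed limits (rad/s): [2.79, 2.79, 3.14, 3.14, 3.14, 3.14, 3.14].

## Interface

Orientations are given as a rotation vector (axis times angle).
In Python, from rig import ctrl, vision, close_job gives the robot as it stands. The module is installed in compiled form; this text tells all that it offers.
- The arm moves only by the tool step_arm, never from a script. Its argument "targets" is a list of rows, each a list of 5 numbers: the closure, from -1 (fully open) to 1 (shut), then the shift along the tool's x, y, z in m, then the turn about the tool's z in degrees. In form: [[hand, dx, dy, dz, yaw], ...]. A call has 1 to 8 rows; each row shifts and turns the commanded pose from where the row before left it, along the tool's axes as they then stand; what a row does not reach is not made up. A row lasts 1/12 s, in which the tool goes at most 41.7 mm and 7.16 degrees, less where a joint would pass 70% of its speed; a pose out of reach is approached as far as the arm can. A call with a gripper value outside its range is refused whole. The fingers move at their own pace and stop on an object; "squeeze" is the grip in N (left out, the last holds). Time passes only in rows, so rows that do not move let the fingers close. It gives the time, the measured TCP pose, the force and the opening at its end, in the units of the state.
- ctrl.get_obs(): the state, without advancing time (a new reading comes with each control period).
- vision.snapshot(name): name is "side" or "top" or "wrist"; returns the picture (420x560x3 uint8, red, green, blue); there is no depth.
- vision.calibration(name): a dict with "fovy" (degrees; the focal length in pixels is half the picture's height over the tangent of half this angle, whatever the lens; pixels are square), "cx", "cy" (the principal point, pixels), "R" (3x3) and "t" (3): a world point X has camera coordinates R X + t. Camera axes: x right, y down, z forward; pixel columns grow to the right and rows downward; lengths in mm; the calibration is good to about 2 mm. A picture is of the moment at which its call begins: read the wrist's pose just before it. calibration takes no time and is no camera call; for the wrist camera it gives the pose at the moment of the call.
- close_job(): hands the job in, once; it reports no verdict.
The state is a dict: "t": time; "q": joint angles; "qd": joint speeds; "tau": joint torques, N m; "eef_pos": TCP position; "tool_rot": TCP orientation; "contact_force": force on the tool from outside, world axes, zero at the start; "moment": the same for the moment, N m; "width": finger opening in mm.
Only numpy, scipy, OpenCV 4.12 (cv2) and the standard library are available. Lean on these libraries where they do the work, as an engineer would, in place of code of your own. Each camera call takes 0.05 s, during which the arm holds its last target.

## Task

Set out the low white bench shelf for the next wig: stack the three metal tins upright in the middle of the shelf, midway between the cork coaster and the wooden tool tray, the largest at the bottom, the medium one centred on it and the smallest centred on top. Stand the amber bottle upright in the middle of the cork coaster, and lay the needle holder flat inside the wooden tool tray, along its length, with the wooden handle towards the front edge of the shelf (the long edge nearer the robot). Never tip the bottle over, and leave the tape dispenser and the pliers where they are.

Things in the scene. Friction and masses are not known exactly. Their poses are not given: they have to be found in the camera images.
- shelf: low white board on battens, fixed on the bench: 170 deep (x) x 420 long (y) x 30 mm high, flat top. Origin: centre of its underside, 30 mm below the middle of its top; x points from its front edge (nearer the robot) to its back edge, y to the robot's left; turned up to 0.12 rad. The coaster is at one end, the tray at the other (which varies), each centred 150 mm from the shelf's middle.
- coaster: round cork coaster, 90 mm diameter, 5 mm thick, fixed on the shelf near one end. Origin: centre of its underside (on the shelf top), z up.
- tray: shallow open wooden tool tray fixed on the shelf near the other end, lying across the shelf's depth. Outside 160 (x) x 74 (y) x 14 mm high, walls 4 mm, floor 4 mm: inside 152 x 66 mm, 10 mm deep. Origin: centre of its underside (on the shelf top); x along its length, from the shelf's front edge to its back edge.
- tin_large: largest of three round aluminium screw-lid tins: 66 mm diameter, 46 mm high, flat lid, 0.11 to 0.20 kg. Origin: centre of its underside, z up. Starts upright on the bench.
- tin_medium: medium aluminium screw-lid tin: 50 mm diameter, 36 mm high, flat lid, 0.06 to 0.11 kg. Origin: centre of its underside, z up. Starts upright on the bench.
- tin_small: smallest aluminium screw-lid tin: 36 mm diameter, 30 mm high, flat lid, about 0.04 kg. Origin: centre of its underside, z up. Starts upright on the bench.
- bottle: amber glass bottle with paper label and white screw cap, 115 mm high, 0.11 to 0.22 kg: straight body of 54 mm diameter up to 70 mm, then a shoulder to a narrow neck; cap 31 mm diameter from 94 to 115 mm. Origin: centre of its underside, z up. Starts upright on the bench.
- needle: wigmaker's needle holder lying on the bench, 122 mm long, 0.03 kg: wooden handle 82 mm long, 14 x 14 mm square, then a brass ferrule 11 mm thick, 20 mm long, then a thin steel needle 20 mm long. Origin: centre of the wooden handle, 7 mm above what it lies on. x points along it from handle to needle: handle's end at x = -41 mm, needle's point at x = +81 mm.
- dispenser: white desk tape dispenser with a roll of tape, 155 x 72 x 96 mm, 1.1 kg, loose on the bench to the left; a bystander. Origin: centre of its underside, x along its length.
- pliers: pliers with dark and grey grips, 165 x 46 x 12 mm, lying loose on the bench to the right; a bystander. Origin: on the bench under the middle, x towards the jaws.
There are look-alikes about, which are no part of the job. Leave any red look-alike of the tin_medium alone.

How it is judged:
By the outcome, as a careful person would: the job done as asked, in the order asked, and still so for the second after the job is handed in, with the robot touching nothing.
It also fails if it takes over 120 s, if anything falls off the work surface, if the arm or the gripper's body presses on something with over 40 N, if the wrist force passes 120 N, or if a joint passes its speed limit or range.

## Working session

There is one attempt and no reset: what is moved stays moved. The work goes in short steps, Python scripts to look and compute and a tool call to move; the robot and the scene stay as the last step left them, time stands still between calls to the robot, and variables do not carry over. Pictures are saved under pics/ and viewed, and the job is handed in when it is done.

Besides the shell and the picture viewer there is one more tool, called after "Call:" as name([rows], argument=value, ...), one row to a line, values as JSON. step_arm: Moves the arm, as the interface text tells. Its arguments: {"type":"object","properties":{"targets":{"type":"array","items":{"type":"array","items":{"type":"number"}}},"squeeze":{"type":"number"}},"required":["targets"]}

```bash
mkdir -p pics
python3 - <<'E'
from rig import ctrl, vision
import cv2
o=ctrl.get_obs()
print(o, ctrl.tcp_to_tips)
for n in ["top","side","wrist"]:
    c=vision.calibration(n); print(n,c)
    im=vision.snapshot(n); cv2.imwrite(f"pics/{n}0.png",im[:,:,::-1])
E
```

```text
{'t': 0.0, 'q': array([-1.27952604,  0.61589486, -0.01264795,  1.42489506,  0.00808101,
        1.10340102, -0.04036276]), 'qd': array([-1.20756633e-03, -1.78871608e-03, -1.03196950e-03, -2.92038084e-05,
        1.93547573e-03,  1.04612116e-05,  6.31195503e-04]), 'tau': array([-9.88774673e-06, -4.58941555e+01,  2.09025457e-01, -1.65741616e+01,
       -6.10084366e-02,  2.05342466e-02,  2.44969224e-04]), 'eef_pos': array([202.82867377, 616.75803926, 236.49811087]), 'tool_rot': array([ 2.54360731,  1.84126578, -0.0032406 ]), 'contact_force': array([-0.2596647 ,  0.81700358, -0.61806111]), 'moment': array([ 0.00735468, -0.01730042, -0.03967826]), 'width': 93.01211223848017} 19.0
top {'fovy': 43.39210782787663, 'cx': 276.0830808404687, 'cy': 208.64900309673672, 'R': array([[-0.0080236 , -0.99996661,  0.00155008],
       [-0.99760734,  0.0078982 , -0.068682  ],
       [ 0.06866747, -0.00209745, -0.9976374 ]]), 't': array([  10.82512163,  515.39471204, 1377.36650121])}
side {'fovy': 47.61360056547735, 'cx': 282.4981154896992, 'cy': 213.0403000264384, 'R': array([[ 0.98099487, -0.19400587,  0.00328507],
       [-0.12455191, -0.64260079, -0.75600995],
       [ 0.14878136,  0.74123272, -0.65455187]]), 't': array([-495.4252037 ,  107.00299617, 1313.8868636 ])}
wrist {'fovy': 67.98232589526843, 'cx': 280.6828591620751, 'cy': 210.03186769278827, 'R': array([[ 0.31215276,  0.95002844, -0.00257273],
       [ 0.91012128, -0.29826152,  0.28760967],
       [ 0.27247002, -0.09211965, -0.95774426]]), 't': array([-649.83322135,  -33.45921659,  391.56849099])}
```

View pics/top0.png

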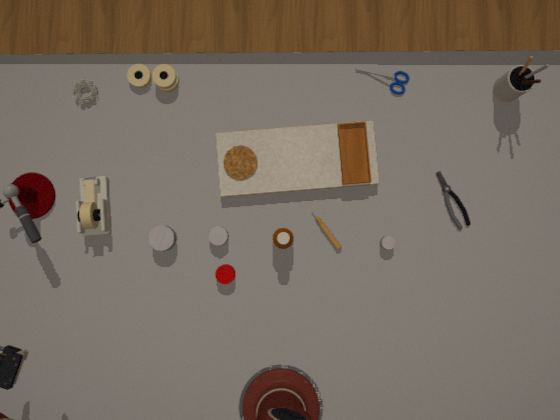

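View pics/side0.png

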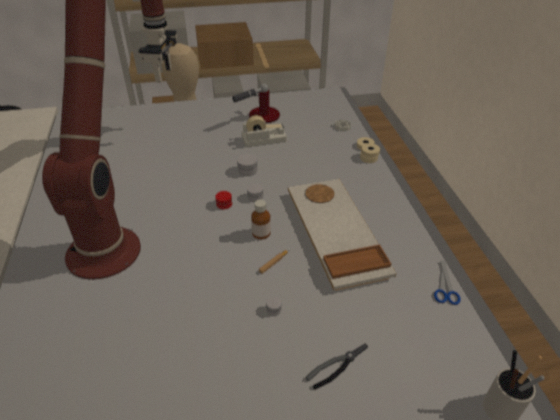

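View pics/wrist0.png

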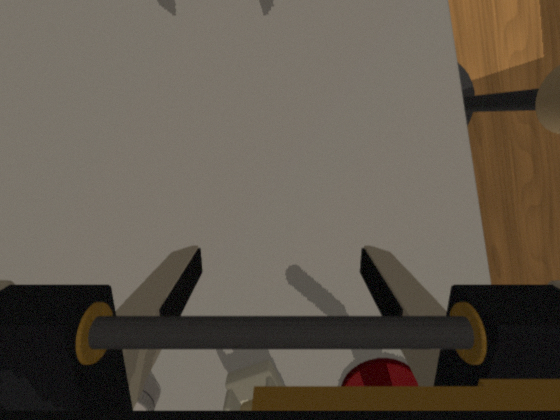

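The top view shows the coaster at the left end (240,163) and the tray at the right end (355,154). The tins are at (162,238), (218,236) and (388,243), with the red decoy at (225,274). The bottle is at (283,238) and the needle holder at (328,232) with its point up-left. Next I'll measure these from zoomed crops.

```bash
cat > h.py <<'E'
import numpy as np, cv2, json
from rig import ctrl, vision
from scipy.spatial.transform import Rotation as Ro
def K(c): 
    f=210/np.tan(np.radians(c["fovy"])/2); return f,c["cx"],c["cy"]
def p2w(c,u,v,z):
    f,cx,cy=K(c); R=np.array(c["R"]);t=np.array(c["t"])
    d=R.T@np.array([(u-cx)/f,(v-cy)/f,1]); o=-R.T@t
    return o+d*(z-o[2])/d[2]
def w2p(c,X):
    f,cx,cy=K(c); Y=np.array(c["R"])@np.array(X,float)+np.array(c["t"])
    return np.array([f*Y[0]/Y[2]+cx,f*Y[1]/Y[2]+cy])
def crop(im,x0,y0,x1,y1,s,name):
    o=cv2.resize(im[y0:y1,x0:x1],None,fx=s,fy=s,interpolation=cv2.INTER_CUBIC)
    cv2.imwrite(name,o)
def st():
    o=ctrl.get_obs(); R=Ro.from_rotvec(o["tool_rot"]).as_matrix()
    return o,R
E
python3 - <<'E'
import cv2
from h import *
im=cv2.imread('pics/top0.png')
crop(im,205,110,395,215,4,'pics/c1.png')
crop(im,140,205,400,290,3,'pics/c2.png')
E
```

```text
(no output)
```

View pics/c1.png

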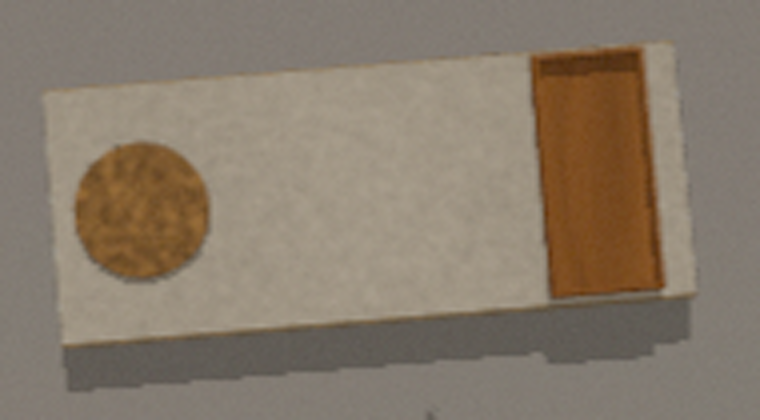

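View pics/c2.png

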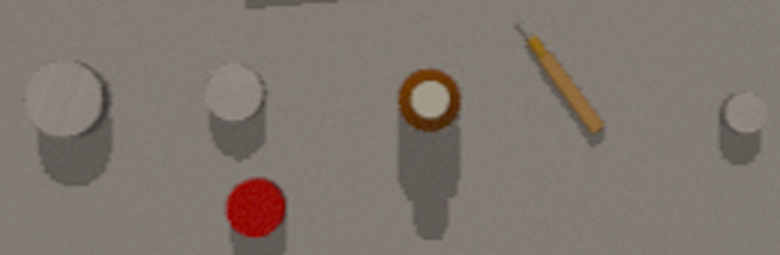

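Run:
```python
from h import *
c=vision.calibration("top")
a=lambda u,v,z:p2w(c,(u+.5)/4-.5+205,(v+.5)/4-.5+110,z)
b=lambda u,v,z:p2w(c,(u+.5)/3-.5+140,(v+.5)/3-.5+205,z)
np.set_printoptions(precision=1,suppress=True)
S=np.array([a(45,92,30),a(674,42,30),a(694,296,30),a(64,345,30)])
m=S.mean(0); d=(S[0]+S[3]-S[1]-S[2])/2; e=(S[0]+S[1]-S[2]-S[3])/2
print("shelf",m,np.linalg.norm(d),np.linalg.norm(e),np.arctan2(-d[0],d[1]),np.arctan2(e[1],e[0]))
co=a(142,211,35);print("coaster",co)
T=np.array([a(531,56,44),a(641,46,44),a(664,288,44),a(551,298,44)]);tm=T.mean(0)
e=(T[0]+T[1]-T[2]-T[3])/2
print("tray",tm,np.linalg.norm(e),np.arctan2(e[1],e[0]),"mid",(co+tm)/2,np.linalg.norm((co-tm)[:2]))
for n,p in dict(large=(66,99,46),med=(235,92,36),red=(256,207,36),cap=(431,99,115),body=(430,99.5,72),small=(745,112,30),hend=(599,129,10),ferr=(540,54,10),tip=(517,25,7)).items(): print(n,b(*p))
```

```text
shelf [648.3 -49.5  30. ] 416.4888311386236 169.1066496181167 0.0713976935997318 0.06533235692377115
coaster [636.8 100.2  35. ]
tray [ 659.1 -197.5   44. ] 160.10362559028252 0.06971071709086717 mid [648.  -48.6  39.5] 298.51033168013953
large [440.8 302.4  46. ]
med [445.9 158.3  36. ]
red [346.7 140.2  36. ]
cap [437.4 -10.3 115. ]
body [437.6 -10.1  72. ]
small [ 425.1 -284.6   30. ]
hend [ 411.2 -159.7   10. ]
ferr [ 477.8 -108.6   10. ]
tip [503.8 -88.8   7. ]
```

```bash
cat >> h.py <<'E'
def plan(x,y,z,yaw=None):
    "tool-frame shift in m from the measured pose to world target, and yaw turn in deg (turn to be done after)"
    o,R=st(); d=R.T@(np.array([x,y,z])-o["eef_pos"]); cy=np.degrees(np.arctan2(R[1,0],R[0,0]))
    s="pos %s yaw %.1f tilt %.2f width %.1f F %s t %.1f | d(m) %s |d| %.0f"%(np.round(o["eef_pos"],1),cy,np.degrees(np.arccos(-R[2,2])),o["width"],np.round(o["contact_force"],1),o["t"],np.round(d/1000,4),np.linalg.norm(d))
    if yaw is not None: s+=" turn %.1f"%(-(yaw-cy))
    print(s)
E
python3 - <<'E'
from h import *
np.set_printoptions(precision=2,suppress=True)
c=vision.calibration("wrist"); o,R=st()
C=-c["R"].T@c["t"]; print("cam in tool",R.T@(C-o["eef_pos"]), "axes", R.T@c["R"].T)
for z in (0,50,100,200): print(z,w2p(c,[o["eef_pos"][0],o["eef_pos"][1],z]))
plan(441,302,237,94)
E
```

```text
cam in tool [   1.12  -80.77 -146.37] axes [[ 1.    0.   -0.  ]
 [-0.    0.96  0.29]
 [ 0.   -0.29  0.96]]
0 [280.22 183.83]
50 [280.06 193.25]
100 [279.84 205.73]
200 [279.08 248.75]
pos [202.9 616.9 236.8] yaw 71.8 tilt 0.11 width 93.0 F [-0.2 -0.5 -0.4] t 0.1 | d(m) [-0.22  0.32  0.  ] |d| 395 turn -22.2
```

Call:
step_arm([
  [-1, 0, 0, 0, -5.5],
  [-1, 0, 0, 0, -5.5],
  [-1, 0, 0, 0, -5.5],
  [-1, 0, 0, 0, -5.5],
  [-1, 0, 0, 0, 0],
  [-1, 0, 0, 0, 0],
])

```text
t: 0.65
eef_pos: [203.2, 617.2, 237.3]
tool_rot: [2.15, 2.291, -0.001]
contact_force: [0.1, 0.5, 1.0]
width: 92.8
```

Call:
step_arm([
  [-1, -0.033, 0.0215, 0, 0],
  [-1, -0.033, 0.0215, 0, 0],
  [-1, -0.033, 0.0215, 0, 0],
  [-1, -0.033, 0.0215, 0, 0],
  [-1, -0.033, 0.0215, 0, 0],
  [-1, -0.033, 0.0215, 0, 0],
  [-1, -0.033, 0.0215, 0, 0],
  [-1, -0.033, 0.0215, 0, 0],
])

```text
t: 1.32
eef_pos: [393.0, 363.8, 237.8]
tool_rot: [2.149, 2.291, 0.0]
contact_force: [0.4, 0.5, 0.1]
width: 92.9
```

Call:
step_arm([
  [-1, -0.033, 0.0215, 0, 0],
  [-1, -0.033, 0.0215, 0, 0],
  [-1, 0, 0, 0.0, 0],
  [-1, 0, 0, 0.0, 0],
  [-1, 0, 0, 0, 0],
])

```text
t: 1.73
eef_pos: [439.0, 302.9, 237.7]
tool_rot: [-2.148, -2.292, -0.0]
contact_force: [0.0, 1.0, -0.1]
width: 93.1
```

Run:
```python
from h import *
c=vision.calibration("wrist");im=vision.snapshot("wrist")[:,:,::-1].copy(); cv2.imwrite("pics/w1.png",im)
plan(441,302,27.5,94)
u=w2p(c,[441,302,46]);print(u)
```

```text
pos [438.4 303.8 237.6] yaw 93.9 tilt 0.07 width 92.9 F [-0.9  0.6 -0.6] t 1.8 | d(m) [-0.0022  0.0026  0.2101] |d| 210 turn -0.1
[278.54775187 193.60201595]
```

View pics/w1.png

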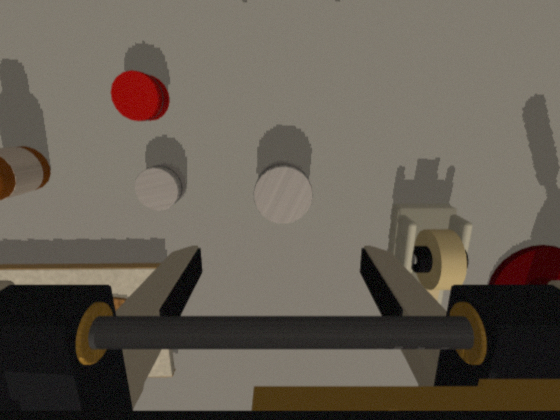

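Run:
```python
from h import *
im=cv2.imread("pics/w1.png"); crop(im,120,150,330,235,3.7,"pics/w1c.png")
c=vision.calibration("wrist");print(p2w(c,283,194,46),p2w(c,158,188,36),p2w(c,131,96,36))
```

```text
[440.47995217 307.91093169  46.        ] [445.50896875 165.23443326  36.        ] [348.05641481 141.38467423  36.        ]
```

View pics/w1c.png

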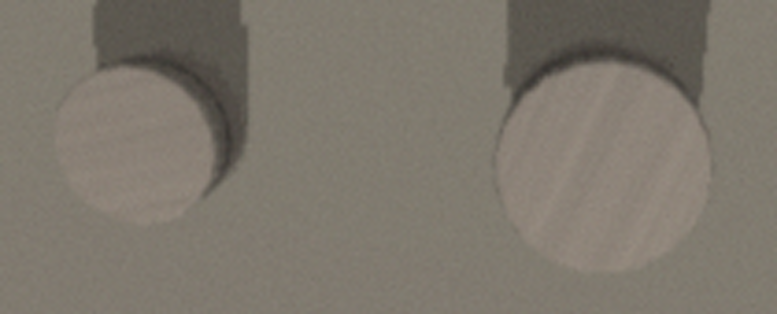

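Lid centre in the wrist view is (283,195), which puts the large tin at about (440.5, 308). The top view gave y=302. The jaws allow ±13 mm, so I descend between the two and let the grasp settle which camera is off.

Call:
step_arm([
  [-1, 0.001, 0.0025, 0.035, 0],
  [-1, 0, 0, 0.035, 0],
  [-1, 0, 0, 0.035, 0],
  [-1, 0, 0, 0.035, 0],
  [-1, 0, 0, 0.035, 0],
  [-1, 0, 0, 0.02, 0],
  [-1, 0, 0, 0.015, 0],
  [-1, 0, 0, 0, 0],
])

```text
t: 2.45
eef_pos: [438.6, 304.4, 24.5]
tool_rot: [-2.141, -2.296, 0.01]
contact_force: [-1.6, -0.8, 0.1]
width: 92.9
```

Call:
step_arm([
  [0.2, 0, 0, 0, 0],
  [0.3, 0, 0, 0, 0],
  [0.4, 0, 0, 0, 0],
  [0.5, 0, 0, 0, 0],
  [1, 0, 0, 0, 0],
  [1, 0, 0, 0, 0],
  [1, 0, 0, 0, 0],
], squeeze=15)

```text
t: 3.03
eef_pos: [442.5, 304.4, 28.8]
tool_rot: [2.147, 2.294, 0.004]
contact_force: [-0.4, 0.7, 5.4]
width: 65.6
```

Run:
```python
from h import *
c=vision.calibration("wrist");im=vision.snapshot("wrist")[:,:,::-1].copy(); cv2.imwrite("pics/w2.png",im)
im=vision.snapshot("top")[:,:,::-1].copy(); cv2.imwrite("pics/t2.png",im)
crop(im,130,150,290,280,5,"pics/t2c.png")
plan(441,302,160,94)
```

```text
pos [442.5 304.3  28.8] yaw 93.8 tilt 0.14 width 66.0 F [-0.8 -0.3  6.4] t 3.1 | d(m) [-0.002  -0.0014 -0.1312] |d| 131 turn -0.2
```

View pics/w2.png

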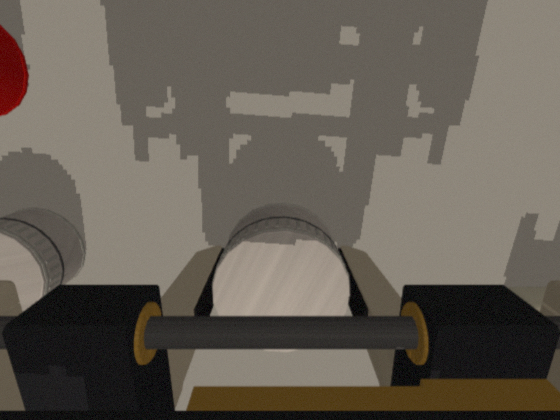

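View pics/t2c.png

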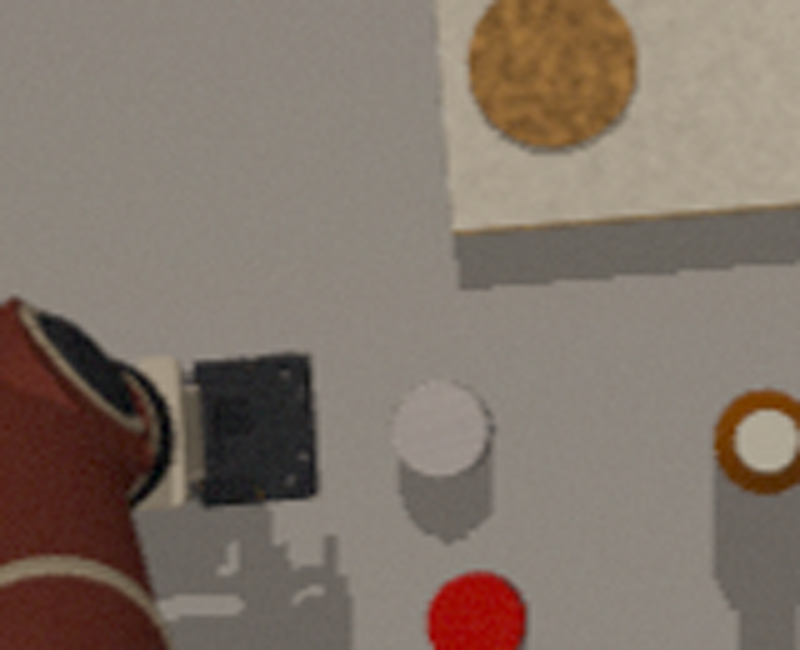

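Run:
```python
from h import *
c=vision.calibration("wrist"); o,R=st(); P=o["eef_pos"]
for z in (46,):
  for dx,dy in((0,-33),(0,33),(-33,0),(33,0),(0,0)):
    X=P+R@np.array([dx,dy,0]); X[2]=z; print(dx,dy,w2p(c,X))
im=cv2.imread("pics/w2.png"); crop(im,190,190,370,370,3.3,"pics/w2c.png")
```

```text
0 -33 [277.93942207 228.70792991]
0 33 [278.23686541 352.25525311]
-33 0 [208.07917762 294.53438574]
33 0 [348.07115686 294.46009471]
0 0 [278.09781149 294.49722821]
```

View pics/w2c.png

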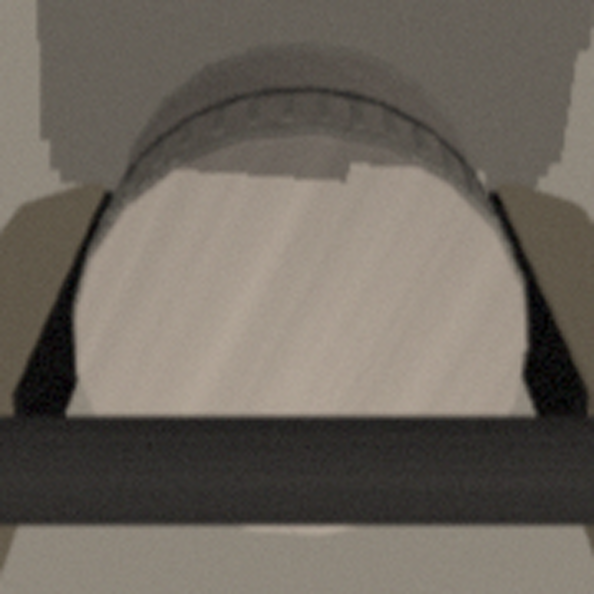

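The tin is held centred in the jaws. At this range the wrist camera reads about 3 px to the right, so I'll correct for that. Lifting and carrying it to the shelf now.

Call:
step_arm([
  [1, 0, 0, -0.015, 0],
  [1, 0, 0, -0.03, 0],
  [1, 0, 0, -0.03, 0],
  [1, 0, 0, -0.03, 0],
  [1, 0, 0, -0.03, 0],
  [1, 0, 0, -0.02, 0],
  [1, -0.02, 0.01, 0, 0],
  [1, -0.028, 0.014, 0, 0],
], squeeze=20)

```text
t: 3.8
eef_pos: [467.8, 260.5, 184.3]
tool_rot: [-2.137, -2.3, -0.006]
contact_force: [1.5, 0.3, -1.3]
width: 65.8
```

Call:
step_arm([
  [1, -0.028, 0.014, 0, 0],
  [1, -0.028, 0.014, 0, 0],
  [1, -0.028, 0.014, 0, 0],
  [1, -0.028, 0.014, 0, 0],
  [1, -0.028, 0.014, 0, 0],
  [1, -0.028, 0.014, 0, 0],
  [1, -0.028, 0.014, 0, 0],
  [1, -0.028, 0.014, 0, 0],
])

```text
t: 4.47
eef_pos: [595.4, 39.3, 182.1]
tool_rot: [-2.146, -2.293, 0.002]
contact_force: [0.5, 0.7, -2.0]
width: 66.0
```

Call:
step_arm([
  [1, -0.028, 0.014, 0, 0],
  [1, -0.028, 0.014, 0, 0],
  [1, -0.024, 0.014, 0, 0],
  [1, -0.012, 0.006, 0, 0],
  [1, 0, 0, 0, 0],
  [1, 0, 0, 0, 0],
  [1, 0, 0, 0, 0],
])

```text
t: 5.05
eef_pos: [648.5, -44.4, 182.4]
tool_rot: [-2.141, -2.295, -0.001]
contact_force: [0.5, 0.2, -2.7]
width: 65.5
```

Run:
```python
from h import *
np.set_printoptions(precision=1,suppress=True)
plan(648,-49,58.8,94)
c=vision.calibration("wrist");im=vision.snapshot("wrist")[:,:,::-1].copy(); cv2.imwrite("pics/w3.png",im)
for X in ([636.8,100.2,35],[648,-48.6,30],[659.1,-197.5,44]): print(w2p(c,X))
```

```text
pos [648.5 -44.4 182.4] yaw 94.0 tilt 0.18 width 65.5 F [ 0.5  0.2 -2.7] t 5.0 | d(m) [-0.  -0.   0.1] |d| 124 turn -0.0
[427.5 201. ]
[274.8 200.6]
[117.2 205.2]
```

View pics/w3.png

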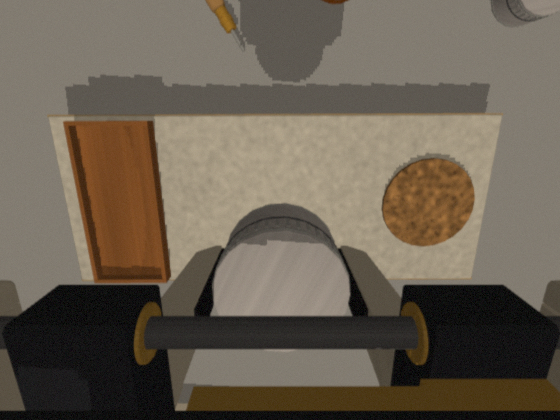

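Run:
```python
from h import *
np.set_printoptions(precision=1,suppress=True)
c=vision.calibration("wrist")
w=lambda u,v,z:p2w(c,u-3.1,v-.8,z)
co=w(429,202,35); T=np.array([w(66,122,44),w(154,122,44),w(169,283,44),w(94,283,44)])
S=np.array([w(51.5,115.5,30),w(500,115.5,30),w(473,279,30),w(81,282,30)])
print(co,T.mean(0),(co+T.mean(0))/2,S.mean(0)); print(T);print(S)
im=cv2.imread("pics/w3.png"); crop(im,40,90,300,300,3,"pics/w3c.png"); crop(im,300,90,520,300,2.8,"pics/w3d.png")
```

```text
[637.3  99.   35. ] [ 662.1 -196.4   44. ] [649.7 -48.7  39.5] [651.5 -49.5  30. ]
[[ 585.5 -238.9   44. ]
 [ 580.1 -161.8   44. ]
 [ 738.7 -154.2   44. ]
 [ 744.  -230.8   44. ]]
[[ 581.5 -260.7   30. ]
 [ 552.6  150.    30. ]
 [ 719.7  166.1   30. ]
 [ 752.4 -253.5   30. ]]
```

View pics/w3c.png

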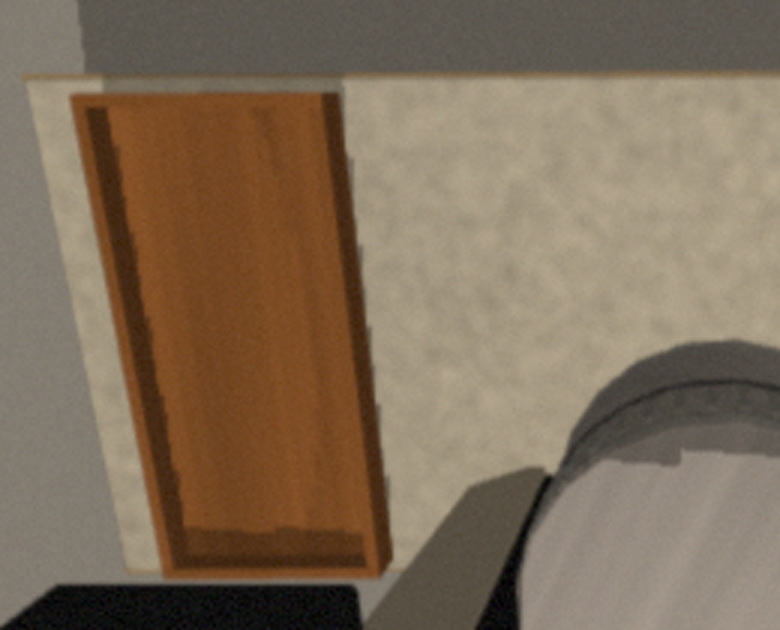

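View pics/w3d.png

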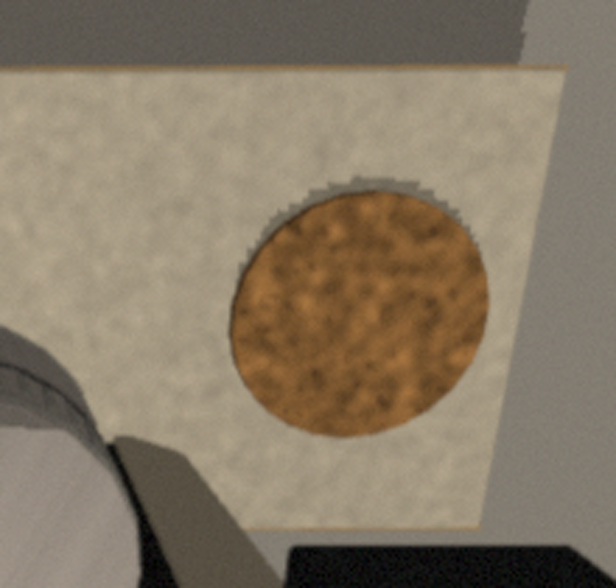

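Both cameras agree on the middle of the shelf, at about (649, -48.5) within 2 mm. Lowering the large tin.

Call:
step_arm([
  [1, -0.004, 0.001, 0.02, 0],
  [1, 0, 0, 0.03, 0],
  [1, 0, 0, 0.03, 0],
  [1, 0, 0, 0.025, 0],
  [1, 0, 0, 0.012, 0],
  [1, 0, 0, 0.003, 0],
  [1, 0, 0, 0, 0],
  [1, 0, 0, 0, 0],
])

```text
t: 5.77
eef_pos: [652.0, -50.7, 64.3]
tool_rot: [2.144, 2.293, 0.003]
contact_force: [0.2, 0.4, -1.0]
width: 65.9
```

Run:
```python
from h import *
plan(649,-48.5,58.8,94)
```

```text
pos [652.  -50.7  64.3] yaw 93.9 tilt 0.17 width 65.9 F [ 0.2  0.4 -1. ] t 5.8 | d(m) [ 0.0024 -0.0029  0.0055] |d| 7 turn -0.1
```

Call:
step_arm([
  [1, 0.0025, -0.003, 0.003, 0],
  [1, 0, 0, 0.002, 0],
  [1, 0, 0, 0, 0],
  [1, 0, 0, 0, 0],
])

```text
t: 6.1
eef_pos: [648.1, -48.5, 58.9]
tool_rot: [2.146, 2.294, 0.002]
contact_force: [-0.8, 0.2, 2.7]
width: 65.6
```

Run:
```python
from h import *
plan(649,-48.5,58.8,94)
```

```text
pos [648.1 -48.5  58.9] yaw 93.8 tilt 0.09 width 65.6 F [-0.8  0.2  2.7] t 6.1 | d(m) [-0.0001  0.0009  0.0001] |d| 1 turn -0.2
```

Call:
step_arm([
  [0.1, 0, 0, 0, 0],
  [-0.2, 0, 0, 0, 0],
  [-0.6, 0, 0, 0, 0],
  [-1, 0, 0, 0, 0],
  [-1, 0, 0, 0, 0],
  [-1, 0, 0, -0.02, 0],
  [-1, 0, 0, -0.04, 0],
  [-1, 0, 0, -0.04, 0],
])

```text
t: 6.77
eef_pos: [646.2, -49.5, 156.6]
tool_rot: [-2.145, -2.291, 0.006]
contact_force: [0.8, -0.7, 1.1]
width: 92.7
```

Call:
step_arm([
  [-1, 0, 0, -0.04, 0],
  [-1, 0, 0, -0.02, 0],
  [-1, 0, 0, 0, 0],
  [-1, 0, 0, 0, 0],
])

```text
t: 7.1
eef_pos: [648.2, -49.6, 218.8]
tool_rot: [2.146, 2.291, 0.002]
contact_force: [-0.9, 0.1, -1.0]
width: 93.0
```

Run:
```python
from h import *
np.set_printoptions(precision=1,suppress=True)
plan(445,162,200,94)
c=vision.calibration("wrist");im=vision.snapshot("wrist")[:,:,::-1].copy(); cv2.imwrite("pics/w4.png",im)
crop(im,200,100,360,280,3.3,"pics/w4c.png")
for X in ([636.8,100.2,35],[648,-48.6,76],[659.1,-197.5,44]): print(w2p(c,X))
```

```text
pos [648.2 -49.6 218.8] yaw 93.8 tilt 0.16 width 93.0 F [-0.9  0.1 -1. ] t 7.1 | d(m) [ 0.2 -0.2  0. ] |d| 294 turn -0.2
[417.8 191.8]
[280.5 203.1]
[140.1 196.1]
```

View pics/w4.png

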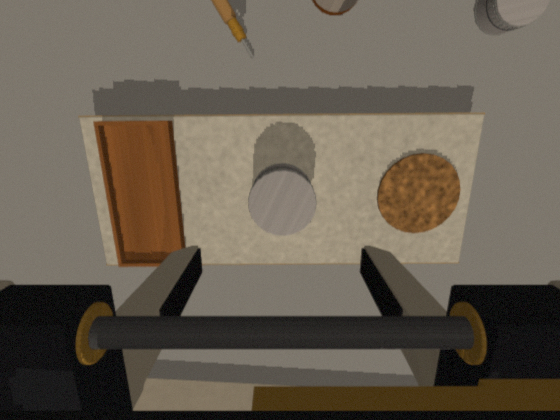

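View pics/w4c.png

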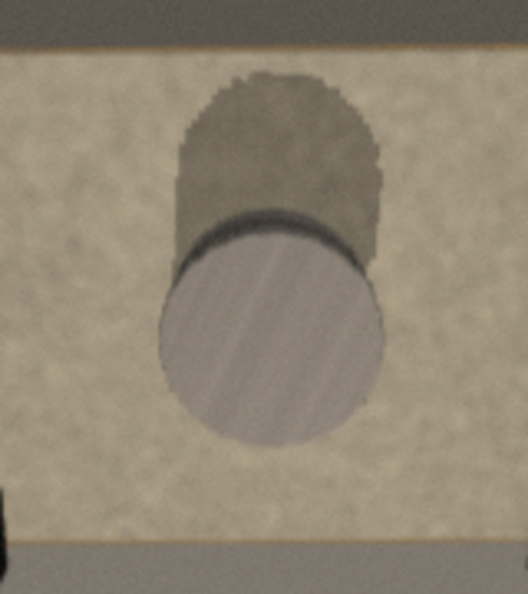

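Run:
```python
from h import *
np.set_printoptions(precision=1,suppress=True)
c=vision.calibration("wrist")
w=lambda u,v,z:p2w(c,u-3.1,v-.8,z)
co=w(418.6,192.2,35); T=np.array([w(95,121.5,44),w(173,121,44),w(185,264,44),w(118,267,44)])
print(co,T.mean(0),"mid",(co+T.mean(0))/2,"tin",w(282.3,202.6,76))
# med tin
```

```text
[634.3  96.9  35. ] [ 658.3 -196.5   44. ] mid [646.3 -49.8  39.5] tin [644.6 -49.9  76. ]
```

Call:
step_arm([
  [-1, 0.028, -0.0235, 0, 0],
  [-1, 0.028, -0.0235, 0, 0],
  [-1, 0.028, -0.0235, 0, 0],
  [-1, 0.028, -0.0235, 0, 0],
  [-1, 0.028, -0.0235, 0, 0],
  [-1, 0.028, -0.0235, 0, 0],
  [-1, 0.028, -0.0235, 0, 0],
  [-1, 0.029, -0.023, 0, 0],
])

```text
t: 7.82
eef_pos: [443.0, 163.1, 215.7]
tool_rot: [-2.146, -2.292, 0.007]
contact_force: [0.1, 0.3, -0.5]
width: 93.1
```

Call:
step_arm([
  [-1, 0, 0, 0.03, 0],
  [-1, 0, 0, 0.02, 0],
  [-1, 0, 0, 0, 0],
  [-1, 0, 0, 0, 0],
])

```text
t: 8.15
eef_pos: [444.3, 162.2, 165.9]
tool_rot: [-2.145, -2.292, 0.008]
contact_force: [0.3, 0.7, -0.5]
width: 93.2
```

Run:
```python
from h import *
np.set_printoptions(precision=1,suppress=True)
plan(445,162,200,94)
c=vision.calibration("wrist");im=vision.snapshot("wrist")[:,:,::-1].copy(); cv2.imwrite("pics/w5.png",im)
print(w2p(c,[446,162,36]))
```

```text
pos [444.3 162.2 165.9] yaw 93.8 tilt 0.32 width 93.2 F [ 0.3  0.7 -0.5] t 8.2 | d(m) [-0.  0. -0.] |d| 34 turn -0.2
[279.4 209.8]
```

View pics/w5.png

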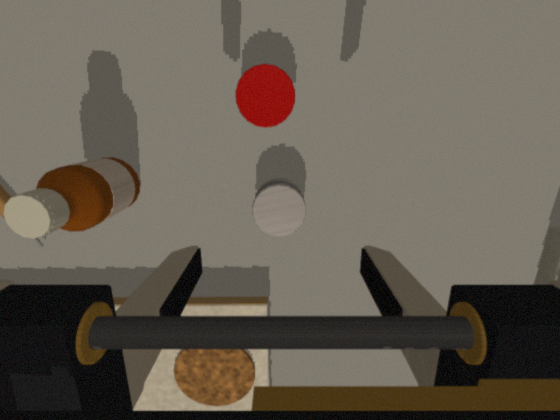

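Call:
step_arm([
  [-1, -0.001, 0.002, 0.035, 0],
  [-1, 0, 0, 0.035, 0],
  [-1, 0, 0, 0.035, 0],
  [-1, 0, 0, 0.022, 0],
  [-1, 0, 0, 0.015, 0],
  [-1, 0, 0, 0, 0],
  [-1, 0, 0, 0, 0],
  [-1, 0, 0, 0, 0],
])

```text
t: 8.87
eef_pos: [449.1, 162.3, 26.9]
tool_rot: [2.147, 2.292, 0.004]
contact_force: [0.6, -0.3, 0.2]
width: 93.1
```

Run:
```python
from h import *
plan(446.5,161,24,94)
```

```text
pos [449.1 162.3  26.9] yaw 93.7 tilt 0.15 width 93.1 F [ 0.6 -0.3  0.2] t 8.9 | d(m) [-0.0011 -0.0027  0.0029] |d| 4 turn -0.3
```

Call:
step_arm([
  [-1, -0.001, -0.0025, 0.003, 0],
  [0.0, 0, 0, 0, 0],
  [0.3, 0, 0, 0, 0],
  [0.5, 0, 0, 0, 0],
  [0.7, 0, 0, 0, 0],
  [1, 0, 0, 0, 0],
  [1, 0, 0, 0, 0],
  [1, 0, 0, 0, 0],
], squeeze=15)

```text
t: 9.53
eef_pos: [445.3, 161.0, 22.7]
tool_rot: [2.147, 2.294, -0.0]
contact_force: [0.2, 0.1, -0.0]
width: 50.7
```

Call:
step_arm([
  [1, 0, 0, 0, 0],
  [1, 0, 0, 0, 0],
])

```text
t: 9.7
eef_pos: [445.3, 160.9, 22.7]
tool_rot: [2.147, 2.294, -0.0]
contact_force: [-0.3, 0.3, 0.5]
width: 50.1
```

Run:
```python
from h import *
plan(446.5,161,24,94)
c=vision.calibration("wrist");im=vision.snapshot("wrist")[:,:,::-1].copy(); cv2.imwrite("pics/w6.png",im)
crop(im,200,190,360,370,3.3,"pics/w6c.png")
o,R=st(); P=o["eef_pos"]
for dx,dy in((0,-25),(0,25),(-25,0),(25,0),(0,0)):
    X=P+R@np.array([dx,dy,0]); X[2]=36; print(dx,dy,w2p(c,X))
```

```text
pos [445.3 160.9  22.7] yaw 93.8 tilt 0.01 width 50.1 F [-0.3  0.3  0.5] t 9.7 | d(m) [ 0.      0.0012 -0.0013] |d| 2 turn -0.2
0 -25 [278.11102962 242.10571156]
0 25 [278.32353177 333.76846843]
-25 0 [226.49174382 290.10526929]
25 0 [329.9576214  290.14481496]
0 0 [278.22235303 290.12504123]
```

View pics/w6c.png

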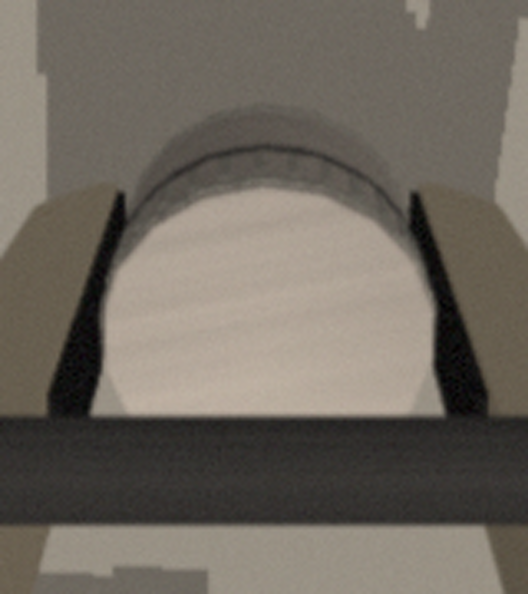

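Call:
step_arm([
  [1, 0, 0, -0.015, 0],
  [1, 0, 0, -0.03, 0],
  [1, 0, 0, -0.03, 0],
  [1, 0, 0, -0.03, 0],
  [1, 0, 0, -0.03, 0],
  [1, -0.01, 0.008, -0.005, 0],
  [1, -0.022, 0.018, 0, 0],
  [1, -0.022, 0.018, 0, 0],
], squeeze=18)

```text
t: 10.42
eef_pos: [492.9, 110.5, 163.6]
tool_rot: [2.143, 2.297, 0.002]
contact_force: [0.8, 0.1, -2.0]
width: 49.8
```

Call:
step_arm([
  [1, -0.022, 0.019, 0, 0],
  [1, -0.022, 0.019, 0, 0],
  [1, -0.022, 0.019, 0, 0],
  [1, -0.022, 0.019, 0, 0],
  [1, -0.022, 0.019, 0, 0],
  [1, -0.022, 0.019, 0, 0],
  [1, -0.022, 0.019, 0, 0],
  [1, -0.014, 0.011, 0, 0],
])

```text
t: 11.08
eef_pos: [648.9, -51.6, 161.8]
tool_rot: [2.149, 2.29, -0.002]
contact_force: [-0.3, -0.2, -0.9]
width: 49.7
```

Call:
step_arm([
  [1, 0, 0, 0, 0],
  [1, 0, 0, 0.02, 0],
  [1, 0, 0, 0.016, 0],
  [1, 0, 0, 0, 0],
  [1, 0, 0, 0, 0],
  [1, 0, 0, 0, 0],
])

```text
t: 11.58
eef_pos: [647.7, -47.3, 127.3]
tool_rot: [2.145, 2.295, 0.001]
contact_force: [-0.7, 0.4, 0.0]
width: 49.5
```

Run:
```python
from h import *
plan(647.2,-48.5,98.7,93.8)
c=vision.calibration("wrist");im=vision.snapshot("wrist")[:,:,::-1].copy(); cv2.imwrite("pics/w7.png",im)
```

```text
pos [647.7 -47.3 127.3] yaw 93.8 tilt 0.04 width 49.5 F [-0.7  0.4  0. ] t 11.6 | d(m) [-0.0011 -0.0005  0.0286] |d| 29 turn 0.0
```

View pics/w7.png

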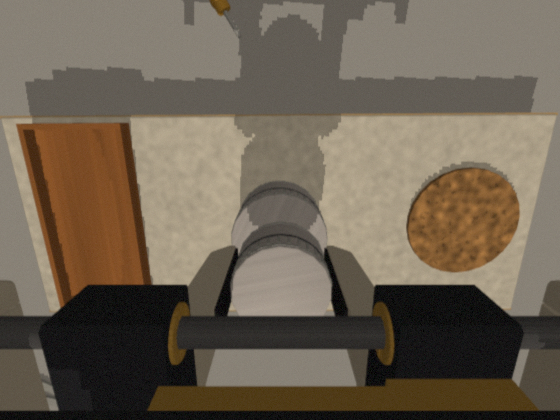

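Call:
step_arm([
  [1, -0.001, -0.0005, 0.015, 0],
  [1, 0, 0, 0.009, 0],
  [1, 0, 0, 0, 0],
  [1, 0, 0, 0, 0],
  [1, 0, 0, 0, 0],
])

```text
t: 12.05
eef_pos: [647.6, -49.1, 103.3]
tool_rot: [2.146, 2.293, 0.001]
contact_force: [1.0, 0.2, -1.1]
width: 49.7
```

Run:
```python
from h import *
plan(647.2,-48.5,98.7,93.8)
```

```text
pos [647.6 -49.1 103.3] yaw 93.8 tilt 0.06 width 49.7 F [ 1.   0.2 -1.1] t 12.1 | d(m) [ 0.0006 -0.0004  0.0046] |d| 5 turn -0.0
```

Call:
step_arm([
  [1, 0, 0, 0.003, 0],
  [1, 0, 0, 0.0015, 0],
  [1, 0, 0, 0, 0],
  [1, 0, 0, 0, 0],
  [1, 0, 0, 0, 0],
])

```text
t: 12.47
eef_pos: [647.6, -49.1, 98.7]
tool_rot: [2.146, 2.293, 0.001]
contact_force: [0.4, 0.2, 1.3]
width: 49.9
```

Run:
```python
from h import *
plan(647.2,-48.5,98.7,93.8)
```

```text
pos [647.6 -49.1  98.7] yaw 93.8 tilt 0.06 width 49.9 F [0.4 0.2 1.3] t 12.5 | d(m) [ 0.0006 -0.0003  0.    ] |d| 1 turn -0.0
```

Contact is light at 1.3 N. Releasing, then rising and heading towards the small tin.

Call:
step_arm([
  [0.35, 0, 0, 0, 0],
  [0.1, 0, 0, 0, 0],
  [-0.2, 0, 0, 0, 0],
  [-0.6, 0, 0, 0, 0],
  [-0.6, 0, 0, 0, 0],
  [-0.8, 0, 0, -0.02, 0],
  [-1, 0, 0, -0.04, 0],
  [-1, 0, 0, -0.04, 0],
])

```text
t: 13.13
eef_pos: [645.6, -49.2, 197.1]
tool_rot: [-2.144, -2.291, 0.006]
contact_force: [0.7, -0.8, 0.6]
width: 84.3
```

Call:
step_arm([
  [-1, 0, 0, -0.02, 0],
  [-1, 0, 0, 0, 0],
  [-1, 0, 0, 0, 0],
  [-1, 0, 0, 0, 0],
])

```text
t: 13.47
eef_pos: [646.1, -49.2, 216.7]
tool_rot: [-2.145, -2.292, 0.003]
contact_force: [0.1, -0.6, -0.5]
width: 93.0
```

Run:
```python
from h import *
plan(425,-283,165,94)
c=vision.calibration("wrist");im=vision.snapshot("wrist")[:,:,::-1].copy(); cv2.imwrite("pics/w8.png",im)
crop(im,200,120,360,300,3.3,"pics/w8c.png")
for z in (76,112):print(w2p(c,[648,-48.5,z]))
```

```text
pos [646.1 -49.2 216.7] yaw 93.8 tilt 0.17 width 93.0 F [ 0.1 -0.6 -0.5] t 13.5 | d(m) [-0.2187 -0.2359  0.0524] |d| 326 turn -0.2
[280.00363515 206.53845208]
[279.91133541 218.16062301]
```

View pics/w8c.png

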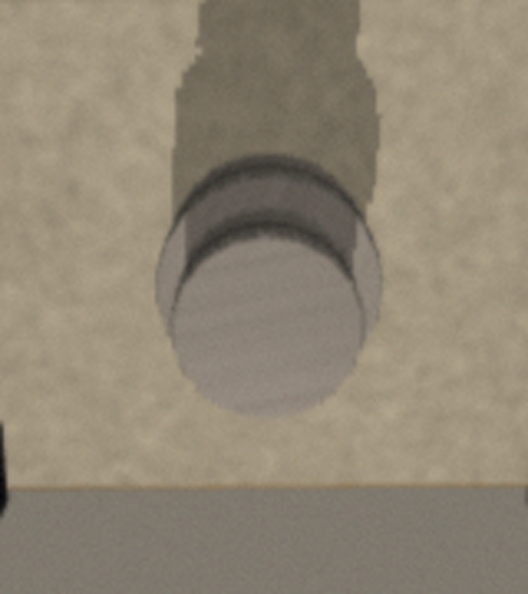

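Call:
step_arm([
  [-1, -0.0245, -0.026, 0, 0],
  [-1, -0.0245, -0.026, 0, 0],
  [-1, -0.0245, -0.026, 0, 0],
  [-1, -0.0245, -0.026, 0, 0],
  [-1, -0.0245, -0.026, 0, 0],
  [-1, -0.0245, -0.026, 0, 0],
  [-1, -0.0245, -0.026, 0, 0],
  [-1, -0.0245, -0.026, 0, 0],
])

```text
t: 14.18
eef_pos: [450.3, -259.1, 216.5]
tool_rot: [-2.144, -2.291, 0.002]
contact_force: [-1.0, -0.8, -0.1]
width: 93.1
```

Call:
step_arm([
  [-1, -0.022, -0.027, 0, 0],
  [-1, 0, 0, 0.03, 0],
  [-1, 0, 0, 0.02, 0],
  [-1, 0, 0, 0, 0],
  [-1, 0, 0, 0, 0],
  [-1, 0, 0, 0, 0],
])

```text
t: 14.68
eef_pos: [427.6, -281.9, 168.2]
tool_rot: [-2.145, -2.295, -0.0]
contact_force: [-0.4, -1.2, 0.8]
width: 92.6
```

Run:
```python
from h import *
np.set_printoptions(precision=1,suppress=True)
plan(425,-283,24,94)
c=vision.calibration("wrist");im=vision.snapshot("wrist")[:,:,::-1].copy(); cv2.imwrite("pics/w9.png",im)
print(w2p(c,[425,-283,30]))
```

```text
pos [ 427.6 -281.9  168.2] yaw 93.9 tilt 0.02 width 92.6 F [-0.4 -1.2  0.8] t 14.7 | d(m) [-0.  -0.   0.1] |d| 144 turn -0.1
[278.4 202.1]
```

View pics/w9.png

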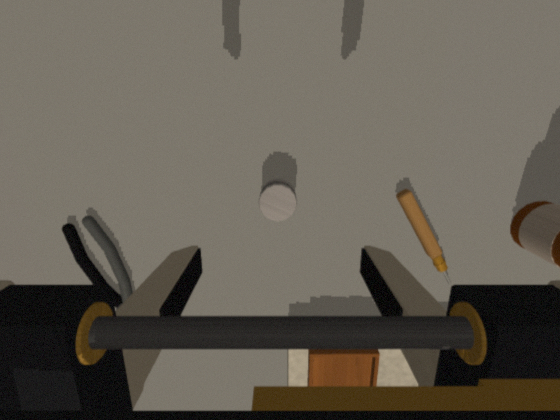

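Call:
step_arm([
  [-1, -0.0035, -0.003, 0.03, 0],
  [-1, 0, 0, 0.035, 0],
  [-1, 0, 0, 0.035, 0],
  [-1, 0, 0, 0.025, 0],
  [-1, 0, 0, 0.016, 0],
  [-1, 0, 0, 0, 0],
  [-1, 0, 0, 0, 0],
  [-1, 0, 0, 0, 0],
])

```text
t: 15.4
eef_pos: [425.7, -286.4, 28.6]
tool_rot: [2.144, 2.292, 0.001]
contact_force: [0.5, 0.1, 0.3]
width: 92.8
```

Run:
```python
from h import *
plan(425,-285.5,23,93.8)
```

```text
pos [ 425.7 -286.4   28.6] yaw 93.8 tilt 0.18 width 92.8 F [0.5 0.1 0.3] t 15.4 | d(m) [ 0.001  -0.0007  0.0056] |d| 6 turn 0.0
```

Call:
step_arm([
  [-1, 0.001, -0.0005, 0.0055, 0],
  [-1, 0, 0, 0, 0],
  [0.2, 0, 0, 0, 0],
  [0.4, 0, 0, 0, 0],
  [0.6, 0, 0, 0, 0],
  [0.8, 0, 0, 0, 0],
  [1, 0, 0, 0, 0],
  [1, 0, 0, 0, 0],
], squeeze=10)

```text
t: 16.07
eef_pos: [423.8, -285.0, 21.7]
tool_rot: [2.147, 2.294, -0.0]
contact_force: [-0.4, -0.0, -0.8]
width: 57.7
```

Call:
step_arm([
  [1, 0, 0, 0, 0],
  [1, 0, 0, 0, 0],
  [1, 0, 0, 0, 0],
])

```text
t: 16.32
eef_pos: [423.8, -285.0, 21.6]
tool_rot: [-2.147, -2.294, 0.0]
contact_force: [0.2, 0.2, -0.2]
width: 37.4
```

Run:
```python
from h import *
plan(647.5,-49,200,93.8)
c=vision.calibration("wrist");im=vision.snapshot("wrist")[:,:,::-1].copy(); cv2.imwrite("pics/w10.png",im)
crop(im,200,190,360,370,3.3,"pics/w10c.png")
o,R=st(); P=o["eef_pos"]
for dx,dy in((0,-18),(0,18),(-18,0),(18,0),(0,0)):
    X=P+R@np.array([dx,dy,0]); X[2]=30; print(dx,dy,w2p(c,X))
```

```text
pos [ 423.8 -285.    21.6] yaw 93.8 tilt 0.00 width 37.4 F [ 0.2  0.2 -0.2] t 16.3 | d(m) [ 0.2206  0.2388 -0.1784] |d| 371 turn -0.0
0 -18 [278.09917584 251.60327643]
0 18 [278.24889893 315.85484631]
-18 0 [242.07335292 284.78715484]
18 0 [314.2810176  284.81145092]
0 0 [278.17653133 284.79930266]
```

View pics/w10c.png

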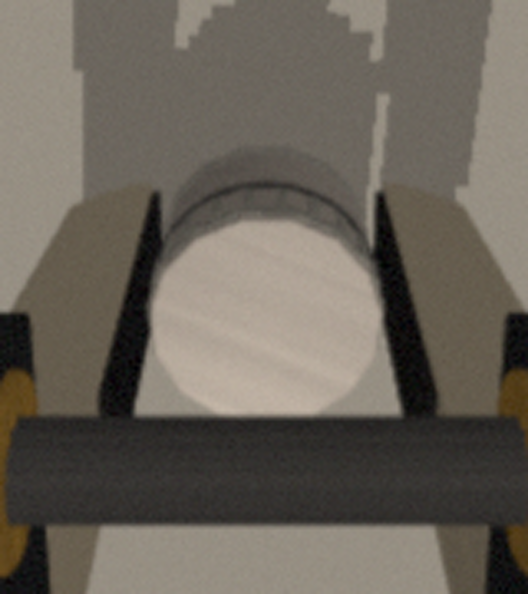

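Call:
step_arm([
  [1, 0, 0, 0, 0],
  [1, 0, 0, -0.015, 0],
  [1, 0, 0, -0.03, 0],
  [1, 0, 0, -0.035, 0],
  [1, 0, 0, -0.035, 0],
  [1, 0, 0, -0.035, 0],
  [1, 0, 0, -0.02, 0],
  [1, 0.012, 0.013, 0, 0],
])

```text
t: 17.03
eef_pos: [435.8, -276.7, 196.5]
tool_rot: [2.148, 2.28, -0.002]
contact_force: [0.0, -0.5, -0.8]
width: 36.2
```

Call:
step_arm([
  [1, 0.022, 0.024, 0, 0],
  [1, 0.022, 0.024, 0, 0],
  [1, 0.022, 0.024, 0, 0],
  [1, 0.022, 0.024, 0, 0],
  [1, 0.022, 0.024, 0, 0],
  [1, 0.022, 0.024, 0, 0],
  [1, 0.022, 0.024, 0, 0],
  [1, 0.022, 0.024, 0, 0],
])

```text
t: 17.7
eef_pos: [616.4, -82.4, 191.3]
tool_rot: [-2.146, -2.293, 0.001]
contact_force: [-0.2, -1.3, -0.2]
width: 35.9
```

Call:
step_arm([
  [1, 0.021, 0.022, 0, 0],
  [1, 0.012, 0.012, 0, 0],
  [1, 0, 0, 0, 0],
  [1, 0, 0, 0.02, 0],
  [1, 0, 0, 0.01, 0],
  [1, 0, 0, 0, 0],
  [1, 0, 0, 0, 0],
  [1, 0, 0, 0, 0],
])

```text
t: 18.37
eef_pos: [647.6, -49.5, 162.2]
tool_rot: [2.148, 2.292, -0.0]
contact_force: [-0.4, 0.2, -0.6]
width: 35.8
```

Run:
```python
from h import *
plan(647.6,-49.1,133.6,93.8)
c=vision.calibration("wrist");im=vision.snapshot("wrist")[:,:,::-1].copy(); cv2.imwrite("pics/w11.png",im)
```

```text
pos [647.6 -49.5 162.2] yaw 93.7 tilt 0.03 width 35.8 F [-0.4  0.2 -0.6] t 18.4 | d(m) [0.0004 0.0001 0.0286] |d| 29 turn -0.1
```

View pics/w11.png

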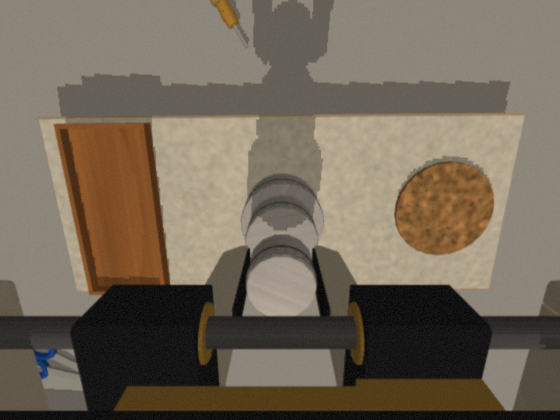

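Call:
step_arm([
  [1, 0, 0, 0.014, 0],
  [1, 0, 0, 0.009, 0],
  [1, 0, 0, 0.001, 0],
  [1, 0, 0, 0, 0],
  [1, 0, 0, 0, 0],
  [1, 0, 0, 0, 0],
])

```text
t: 18.92
eef_pos: [648.1, -48.6, 138.3]
tool_rot: [2.146, 2.293, 0.001]
contact_force: [-0.6, 0.4, -0.1]
width: 35.7
```

Run:
```python
from h import *
plan(647.6,-49.1,133.6,93.8)
```

```text
pos [648.1 -48.6 138.3] yaw 93.8 tilt 0.07 width 35.7 F [-0.6  0.4 -0.1] t 18.9 | d(m) [-0.0005 -0.0005  0.0047] |d| 5 turn -0.0
```

Call:
step_arm([
  [1, -0.0005, -0.0005, 0.003, 0],
  [1, 0, 0, 0.0015, 0],
  [1, 0, 0, 0, 0],
  [1, 0, 0, 0, 0],
  [1, 0, 0, 0, 0],
])

```text
t: 19.33
eef_pos: [647.4, -49.3, 133.6]
tool_rot: [2.146, 2.293, 0.0]
contact_force: [-0.7, 0.5, 4.0]
width: 35.5
```

Run:
```python
from h import *
plan(647.6,-49.1,133.6,93.8)
```

```text
pos [647.4 -49.3 133.6] yaw 93.8 tilt 0.04 width 35.5 F [-0.7  0.5  4. ] t 19.3 | d(m) [0.0002 0.0003 0.    ] |d| 0 turn -0.0
```

Call:
step_arm([
  [0.55, 0, 0, 0, 0],
  [0.35, 0, 0, 0, 0],
  [0.1, 0, 0, 0, 0],
  [-0.2, 0, 0, 0, 0],
  [-0.2, 0, 0, 0, 0],
  [-0.2, 0, 0, -0.02, 0],
  [-0.6, 0, 0, -0.035, 0],
  [-1, 0, 0, -0.035, 0],
])

```text
t: 20.0
eef_pos: [646.0, -49.0, 222.3]
tool_rot: [-2.144, -2.291, 0.004]
contact_force: [0.7, 0.8, 0.3]
width: 64.8
```

Call:
step_arm([
  [-1, 0, 0, 0, 0],
  [-1, 0, 0, 0, 0],
  [-1, 0, 0, 0, 0],
])

```text
t: 20.25
eef_pos: [646.6, -49.1, 222.4]
tool_rot: [-2.146, -2.293, 0.002]
contact_force: [-0.2, -0.0, -1.7]
width: 84.8
```

Run:
```python
from h import *
plan(438,-9,200,93.8)
c=vision.calibration("wrist");im=vision.snapshot("wrist")[:,:,::-1].copy(); cv2.imwrite("pics/w12.png",im)
crop(im,200,120,360,300,3.3,"pics/w12c.png")
for z in (76,112,142):print(w2p(c,[648,-48.5,z]))
```

```text
pos [646.6 -49.1 222.4] yaw 93.8 tilt 0.09 width 84.8 F [-0.2 -0.  -1.7] t 20.2 | d(m) [ 0.0538 -0.2054  0.0227] |d| 214 turn -0.0
[279.91959469 204.30357105]
[279.81847554 215.47177275]
[279.71207139 227.22368017]
```

View pics/w12c.png

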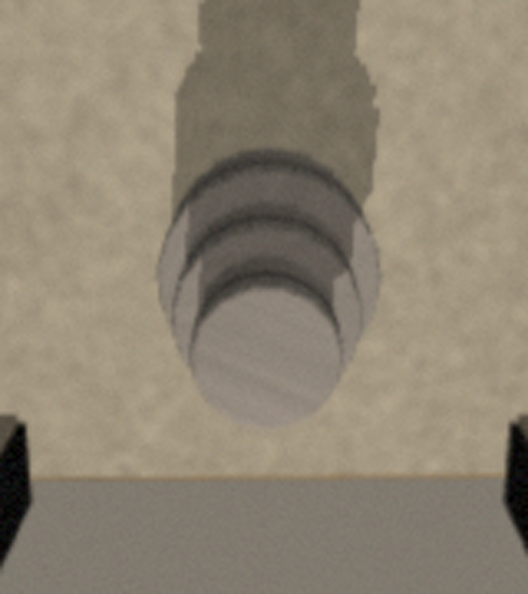

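Wrist view: the stack is aligned, with lid centres within about 1 mm of each other. Now the bottle.

Call:
step_arm([
  [-1, 0.009, -0.034, -0.01, 0],
  [-1, 0.009, -0.034, -0.01, 0],
  [-1, 0.009, -0.034, 0, 0],
  [-1, 0.009, -0.034, 0, 0],
  [-1, 0.009, -0.035, 0, 0],
  [-1, 0.009, -0.034, 0, 0],
  [-1, 0, 0, 0, 0],
  [-1, 0, 0, 0, 0],
])

```text
t: 20.97
eef_pos: [436.4, -8.6, 242.1]
tool_rot: [-2.144, -2.293, 0.004]
contact_force: [-0.2, -0.8, 0.9]
width: 93.2
```

Run:
```python
from h import *
np.set_printoptions(precision=1,suppress=True)
plan(438,-9,58,93.8)
c=vision.calibration("wrist");im=vision.snapshot("wrist")[:,:,::-1].copy(); cv2.imwrite("pics/w13.png",im)
print(w2p(c,[438,-9,115]),w2p(c,[438,-9,0]))
```

```text
pos [436.4  -8.6 242.1] yaw 93.9 tilt 0.22 width 93.2 F [-0.2 -0.8  0.9] t 21.0 | d(m) [-0.   0.   0.2] |d| 184 turn 0.1
[278.8 210.4] [279.4 184.6]
```

View pics/w13.png

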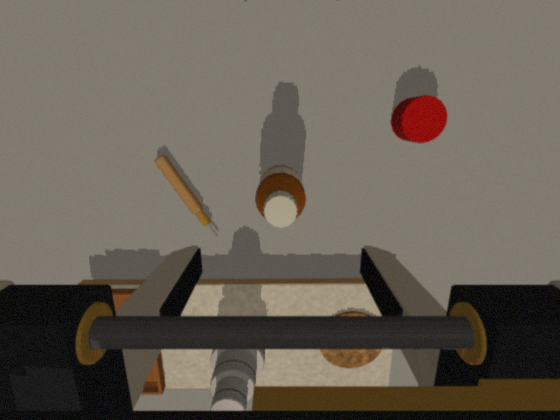

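Call:
step_arm([
  [-1, -0.001, 0.0015, 0.03, 0],
  [-1, 0, 0, 0.03, 0],
  [-1, 0, 0, 0.03, 0],
  [-1, 0, 0, 0.03, 0],
  [-1, 0, 0, 0.025, 0],
  [-1, 0, 0, 0.02, 0],
  [-1, 0, 0, 0.01, 0],
  [-1, 0, 0, 0.005, 0],
])

```text
t: 21.68
eef_pos: [441.1, -10.0, 60.6]
tool_rot: [-2.146, -2.292, 0.003]
contact_force: [-0.0, -0.4, 0.3]
width: 92.9
```

Call:
step_arm([
  [-1, 0, 0, 0, 0],
  [-1, 0, 0, 0, 0],
  [-1, 0, 0, 0, 0],
])

```text
t: 21.93
eef_pos: [441.6, -9.8, 63.6]
tool_rot: [2.146, 2.293, 0.002]
contact_force: [0.4, -0.1, 1.0]
width: 92.9
```

Run:
```python
from h import *
plan(438,-9.5,58,93.8)
```

```text
pos [441.6  -9.8  63.6] yaw 93.8 tilt 0.10 width 92.9 F [ 0.4 -0.1  1. ] t 21.9 | d(m) [ 0.0005 -0.0036  0.0056] |d| 7 turn -0.0
```

Call:
step_arm([
  [-1, 0, -0.0035, 0.004, 0],
  [-1, 0, 0, 0, 0],
  [0, 0, 0, 0, 0],
  [0.2, 0, 0, 0, 0],
  [0.4, 0, 0, 0, 0],
  [0.6, 0, 0, 0, 0],
  [1, 0, 0, 0, 0],
  [1, 0, 0, 0, 0],
], squeeze=18)

```text
t: 22.6
eef_pos: [437.2, -10.0, 59.2]
tool_rot: [2.147, 2.294, 0.0]
contact_force: [0.4, -0.2, -0.5]
width: 57.6
```

Call:
step_arm([
  [1, 0, 0, 0, 0],
  [1, 0, 0, 0, 0],
])

```text
t: 22.77
eef_pos: [437.2, -9.8, 59.2]
tool_rot: [2.146, 2.294, 0.0]
contact_force: [-0.4, -0.1, 1.6]
width: 53.5
```

Run:
```python
from h import *
plan(637.3,100.5,160,93.8)
c=vision.calibration("wrist");im=vision.snapshot("wrist")[:,:,::-1].copy(); cv2.imwrite("pics/w14.png",im)
o,R=st(); P=o["eef_pos"]
for dx,dy,z in((0,0,115),(0,-15.5,115),(0,-27,70),(0,-27,0)):
    X=P+R@np.array([dx,dy,0]); X[2]=z; print(dx,dy,w2p(c,X))
```

```text
pos [437.2  -9.8  59.2] yaw 93.8 tilt 0.01 width 53.5 F [-0.4 -0.1  1.6] t 22.8 | d(m) [ 0.0968  0.207  -0.1008] |d| 250 turn 0.0
0 0 [277.14335361 354.31482961]
0 -15.5 [277.01084142 316.54052906]
0 -27 [278.04085991 235.94708068]
0 -27 [278.89063304 198.21345164]
```

View pics/w14.png

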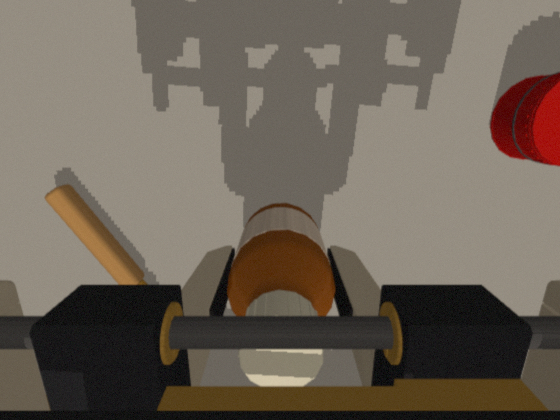

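Call:
step_arm([
  [1, 0, 0, -0.01, 0],
  [1, 0, 0, -0.02, 0],
  [1, 0, 0, -0.025, 0],
  [1, 0, 0, -0.025, 0],
  [1, 0, 0, -0.01, 0],
  [1, 0.005, 0.01, 0, 0],
  [1, 0.009, 0.0195, 0, 0],
  [1, 0.009, 0.0195, 0, 0],
], squeeze=22)

```text
t: 23.48
eef_pos: [484.6, 16.4, 148.4]
tool_rot: [-2.147, -2.292, 0.002]
contact_force: [0.2, -1.2, -1.4]
width: 53.9
```

Call:
step_arm([
  [1, 0.009, 0.0195, 0, 0],
  [1, 0.009, 0.0195, 0, 0],
  [1, 0.009, 0.0195, 0, 0],
  [1, 0.009, 0.0195, 0, 0],
  [1, 0.009, 0.0195, 0, 0],
  [1, 0.009, 0.0195, 0, 0],
  [1, 0.009, 0.0195, 0, 0],
  [1, 0.009, 0.0135, 0, 0],
])

```text
t: 24.15
eef_pos: [630.6, 99.1, 146.8]
tool_rot: [-2.146, -2.293, 0.002]
contact_force: [-0.7, -0.0, -1.5]
width: 53.5
```

Call:
step_arm([
  [1, 0.001, 0.0055, 0, 0],
  [1, 0, 0, 0, 0],
  [1, 0, 0, 0.015, 0],
  [1, 0, 0, 0.01, 0],
  [1, 0, 0, 0, 0],
  [1, 0, 0, 0, 0],
  [1, 0, 0, 0, 0],
])

```text
t: 24.73
eef_pos: [634.6, 98.9, 124.3]
tool_rot: [2.147, 2.293, -0.0]
contact_force: [0.4, 0.7, -2.0]
width: 53.5
```

Run:
```python
from h import *
plan(635.2,99.6,94.2,93.8)
c=vision.calibration("wrist");im=vision.snapshot("wrist")[:,:,::-1].copy(); cv2.imwrite("pics/w15.png",im)
```

```text
pos [634.6  98.9 124.3] yaw 93.8 tilt 0.02 width 53.5 F [ 0.4  0.7 -2. ] t 24.7 | d(m) [0.0007 0.0006 0.0301] |d| 30 turn -0.0
```

View pics/w15.png

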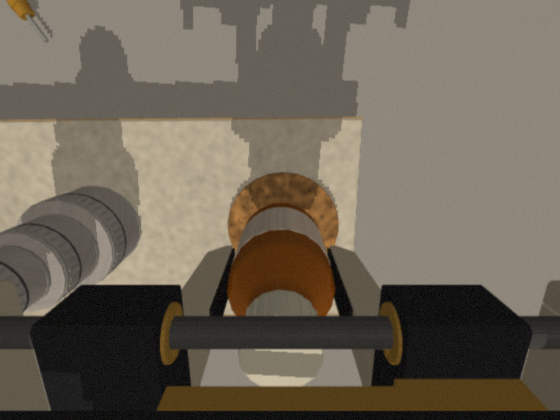

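Run:
```python
from h import *
np.set_printoptions(precision=1,suppress=True)
c=vision.calibration("wrist")
for X in([637,99.5],[635,99.5],[637,102]):
  print(X,w2p(c,[X[0],X[1]-45,35]),w2p(c,[X[0],X[1]+45,35]),w2p(c,[X[0]-45,X[1]-3,35]))
im=cv2.imread("pics/w15.png"); crop(im,210,150,360,300,4,"pics/w15c.png")
```

```text
[637, 99.5] [223.3 220.2] [335.3 227.2] [279.4 167.6]
[635, 99.5] [223.4 217.8] [335.6 224.9] [279.6 165. ]
[637, 102] [226.5 220.4] [338.4 227.4] [282.7 167.9]
```

View pics/w15c.png

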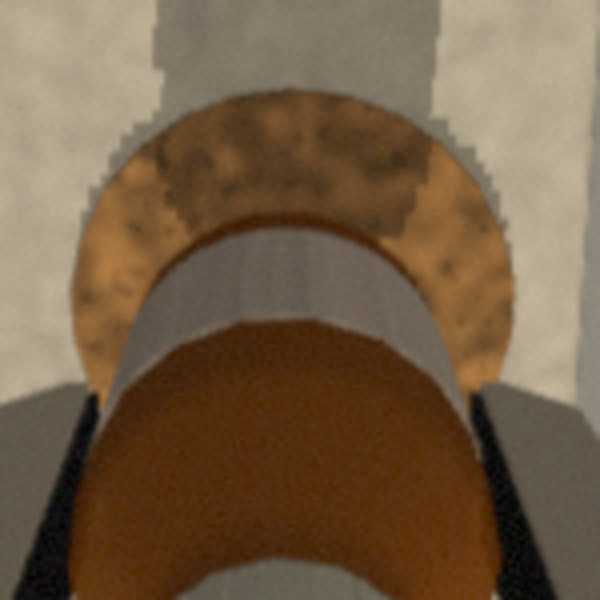

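Run:
```python
from h import *
np.set_printoptions(precision=1,suppress=True)
c=vision.calibration("wrist"); o,R=st()
for u,zz,dv in((281,65,0),(281,65.1,-2)):
  a=p2w(c,283,172.5+dv,35)-o["eef_pos"]; b=p2w(c,281,203.25+dv,zz)-o["eef_pos"]
  print((R.T@a)[:2]+[0,45],(R.T@b)[:2]+[0,27])
```

```text
[2.9 5.6] [1.4 3.7]
[2.9 4.1] [1.4 2.2]
```

Call:
step_arm([
  [1, 0.001, 0.002, 0.01, 0],
  [1, 0, 0, 0.01, 0],
  [1, 0, 0, 0.005, 0],
  [1, 0, 0, 0, 0],
  [1, 0, 0, 0, 0],
  [1, 0, 0, 0, 0],
])

```text
t: 25.28
eef_pos: [636.8, 100.5, 99.1]
tool_rot: [2.147, 2.294, 0.0]
contact_force: [-0.0, -0.0, -0.8]
width: 53.7
```

Run:
```python
from h import *
plan(636.5,99.9,94.2,93.8)
```

```text
pos [636.8 100.5  99.1] yaw 93.8 tilt 0.00 width 53.7 F [-0.  -0.  -0.8] t 25.3 | d(m) [-0.0006 -0.0004  0.0049] |d| 5 turn -0.0
```

Call:
step_arm([
  [1, 0, 0, 0.003, 0],
  [1, 0, 0, 0.002, 0],
  [1, 0, 0, 0, 0],
  [1, 0, 0, 0, 0],
  [1, 0, 0, 0, 0],
])

```text
t: 25.7
eef_pos: [636.9, 100.6, 94.3]
tool_rot: [2.146, 2.294, 0.001]
contact_force: [0.7, 0.0, -1.5]
width: 53.6
```

Run:
```python
from h import *
plan(636.5,99.9,94.2,93.8)
```

```text
pos [636.9 100.6  94.3] yaw 93.8 tilt 0.03 width 53.6 F [ 0.7  0.  -1.5] t 25.7 | d(m) [-0.0006 -0.0005  0.0001] |d| 1 turn -0.0
```

Call:
step_arm([
  [1, 0, 0, 0.001, 0],
  [1, 0, 0, 0, 0],
  [1, 0, 0, 0, 0],
])

```text
t: 25.95
eef_pos: [637.0, 100.6, 94.2]
tool_rot: [2.146, 2.293, 0.001]
contact_force: [-1.8, -0.3, 5.8]
width: 53.6
```

Call:
step_arm([
  [0.3, 0, 0, 0, 0],
  [0.1, 0, 0, 0, 0],
  [-0.2, 0, 0, 0, 0],
  [-0.6, 0, 0, 0, 0],
  [-1, 0, 0, 0, 0],
  [-1, 0, 0, 0, 0],
  [-1, 0, 0, -0.015, 0],
  [-1, 0, 0, -0.035, 0],
])

```text
t: 26.62
eef_pos: [633.2, 99.7, 138.4]
tool_rot: [-2.142, -2.289, 0.015]
contact_force: [1.3, 0.0, 0.0]
width: 84.7
```

Call:
step_arm([
  [-1, 0, 0, -0.04, 0],
  [-1, 0, 0, -0.04, 0],
  [-1, 0, 0, -0.03, 0],
  [-1, 0, 0, 0, 0],
  [-1, 0, 0, 0, 0],
])

```text
t: 27.03
eef_pos: [637.7, 100.7, 255.3]
tool_rot: [2.145, 2.292, 0.006]
contact_force: [0.1, -0.1, -0.9]
width: 93.0
```

Run:
```python
from h import *
plan(445,-133,200,93.8)
c=vision.calibration("wrist");im=vision.snapshot("wrist")[:,:,::-1].copy(); cv2.imwrite("pics/w16.png",im)
for z in (35,150):print(w2p(c,[637,100.5,z]))
```

```text
pos [637.7 100.7 255.3] yaw 93.8 tilt 0.27 width 93.0 F [ 0.1 -0.1 -0.9] t 27.0 | d(m) [-0.2205 -0.208   0.0542] |d| 308 turn -0.0
[279.47387461 184.89465566]
[279.00728227 214.05806869]
```

View pics/w16.png

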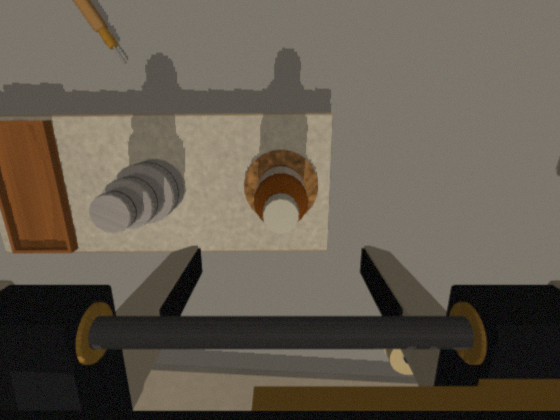

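The bottle stands centred: coaster centre (281.5,185), cap (281,214). Now the needle holder.

Call:
step_arm([
  [-1, -0.0245, -0.023, 0, 0],
  [-1, -0.0245, -0.023, 0, 0],
  [-1, -0.0245, -0.023, 0, 0],
  [-1, -0.0245, -0.023, 0, 0],
  [-1, -0.0245, -0.023, 0, 0],
  [-1, -0.0245, -0.023, 0, 0],
  [-1, -0.0245, -0.023, 0, 0],
  [-1, -0.0245, -0.023, 0, 0],
])

```text
t: 27.75
eef_pos: [463.5, -108.2, 251.1]
tool_rot: [-2.144, -2.291, 0.004]
contact_force: [-0.4, -0.6, -0.6]
width: 93.2
```

Call:
step_arm([
  [-1, -0.0245, -0.024, 0, 0],
  [-1, 0, 0, 0.025, -6.7],
  [-1, 0, 0, 0.03, -6.7],
  [-1, 0, 0, 0, -6.7],
  [-1, 0, 0, 0, -6.7],
  [-1, 0, 0, 0, -6.7],
  [-1, 0, 0, 0, 0],
  [-1, 0, 0, 0, 0],
])

```text
t: 28.42
eef_pos: [442.7, -133.2, 196.8]
tool_rot: [-1.397, -2.81, 0.001]
contact_force: [0.5, -0.0, -0.7]
width: 92.9
```

Run:
```python
from h import *
np.set_printoptions(precision=1,suppress=True)
plan(445,-133,200,127.4)
c=vision.calibration("wrist");im=vision.snapshot("wrist")[:,:,::-1].copy(); cv2.imwrite("pics/w17.png",im)
crop(im,200,100,360,300,3,"pics/w17c.png")
for X in ([411.2,-159.7,10],[477.8,-108.6,10],[503.8,-88.8,7]):print(w2p(c,X))
```

```text
pos [ 442.7 -133.2  196.8] yaw 127.1 tilt 0.21 width 92.9 F [ 0.5 -0.  -0.7] t 28.4 | d(m) [-0.  0. -0.] |d| 4 turn -0.3
[277.1 154.9]
[277.8 229.3]
[278.  254.6]
```

View pics/w17.png

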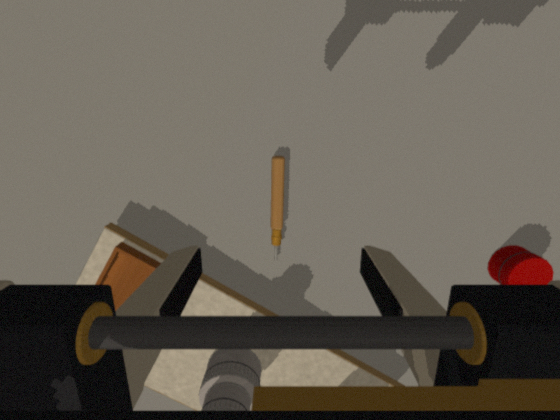

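View pics/w17c.png

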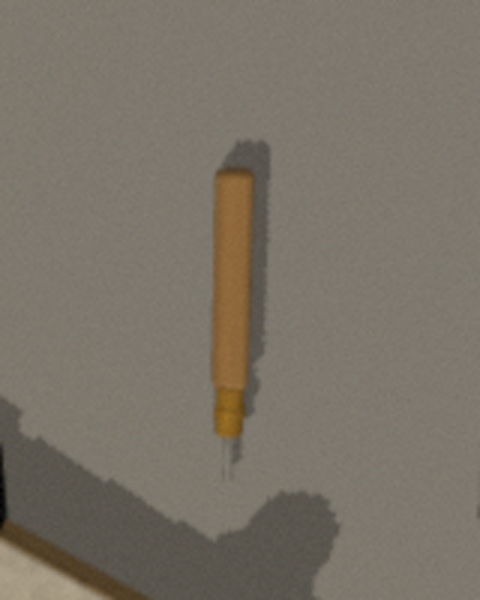

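Run:
```python
from h import *
np.set_printoptions(precision=1,suppress=True)
c=vision.calibration("wrist")
w=lambda u,v,z:p2w(c,u-3.1,v-1.5,z)
a=w(278,156.9,14);b=w(276.7,229.3,14);t=w(275.7,260,7)
m=(a+b)/2; print(a,b,t,np.linalg.norm(b-a),"mid",m,np.degrees(np.arctan2(*(b-a)[1::-1])),np.degrees(np.arctan2(*(t-a)[1::-1])))
plan(m[0],m[1],21.5,128)
```

```text
[ 413.1 -161.5   14. ] [ 478.5 -114.4   14. ] [512.2 -90.8   7. ] 80.68022609736322 mid [ 445.8 -138.    14. ] 35.79649901140067 35.502313221613875
pos [ 442.9 -133.2  197.1] yaw 127.1 tilt 0.15 width 92.8 F [ 0.3 -0.3  0.3] t 28.5 | d(m) [-0.  -0.   0.2] |d| 176 turn -0.9
```

Call:
step_arm([
  [-1, -0.0055, -0.0005, 0.03, 0.5],
  [-1, 0, 0, 0.035, 0],
  [-1, 0, 0, 0.035, 0],
  [-1, 0, 0, 0.03, 0],
  [-1, 0, 0, 0.025, 0],
  [-1, 0, 0, 0.012, 0],
  [-1, 0, 0, 0, 0],
  [-1, 0, 0, 0, 0],
])

```text
t: 29.13
eef_pos: [446.3, -137.7, 30.6]
tool_rot: [-1.407, -2.807, 0.001]
contact_force: [0.3, -0.9, -0.4]
width: 93.0
```

Run:
```python
from h import *
plan(445.8,-138,21.3,126.5)
```

```text
pos [ 446.3 -137.7   30.6] yaw 126.7 tilt 0.11 width 93.0 F [ 0.3 -0.9 -0.4] t 29.1 | d(m) [ 0.0001 -0.0006  0.0093] |d| 9 turn 0.2
```

Call:
step_arm([
  [-1, 0, 0, 0.006, 0],
  [-0.5, 0, 0, 0.003, 0],
  [0, 0, 0, 0, 0],
  [0.3, 0, 0, 0, 0],
  [0.5, 0, 0, 0, 0],
  [0.7, 0, 0, 0, 0],
  [0.8, 0, 0, 0, 0],
  [1, 0, 0, 0, 0],
], squeeze=12)

```text
t: 29.8
eef_pos: [446.8, -138.0, 22.3]
tool_rot: [1.407, 2.809, 0.0]
contact_force: [0.2, 0.5, -0.2]
width: 51.0
```

Call:
step_arm([
  [1, 0, 0, 0, 0],
  [1, 0, 0, 0, 0],
  [1, 0, 0, 0, 0],
  [1, 0, 0, 0, 0],
])

```text
t: 30.13
eef_pos: [446.7, -138.0, 22.1]
tool_rot: [-1.407, -2.809, 0.0]
contact_force: [-0.1, 0.3, 0.3]
width: 24.2
```

Run:
```python
from h import *
np.set_printoptions(precision=1,suppress=True)
plan(445.8,-138,21.3,126.5)
c=vision.calibration("wrist");im=vision.snapshot("wrist")[:,:,::-1].copy(); cv2.imwrite("pics/w18.png",im)
o,R=st(); P=o["eef_pos"]
for dx,dy,z in((0,-41,14),(0,41,14),(0,81,7)):
    X=P+R@np.array([dx,dy,0]); X[2]=z; print(dx,dy,w2p(c,X))
```

```text
pos [ 446.7 -138.    22.1] yaw 126.8 tilt 0.01 width 24.2 F [-0.1  0.3  0.3] t 30.1 | d(m) [ 0. -0.  0.] |d| 1 turn 0.3
0 -41 [278.7 195.6]
0 41 [278.9 331.3]
0 81 [279.1 376.6]
```

View pics/w18.png

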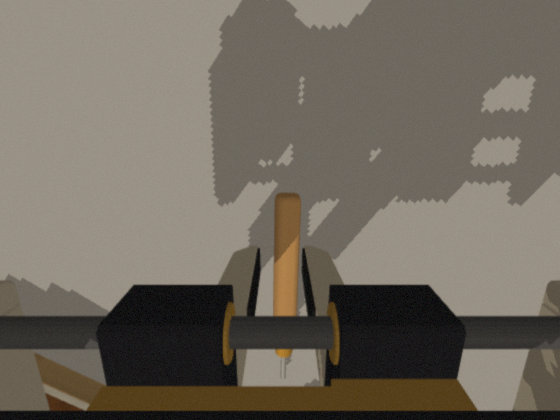

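Call:
step_arm([
  [1, 0, 0, 0, 0],
  [1, 0, 0, 0, 0],
  [1, 0, 0, 0, 0],
  [1, 0, 0, 0, 0],
  [1, 0, 0, -0.01, 0],
  [1, 0, 0, -0.025, 0],
  [1, 0, 0, -0.035, 0],
  [1, 0, 0, -0.035, 0],
])

```text
t: 30.85
eef_pos: [445.8, -137.7, 127.7]
tool_rot: [-1.405, -2.807, 0.001]
contact_force: [0.5, -0.1, -0.8]
width: 14.0
```

Call:
step_arm([
  [1, 0, 0, -0.015, 6.6],
  [1, 0, 0, 0, 6.6],
  [1, 0, 0, 0, 6.6],
  [1, 0, 0, 0, 6.6],
  [1, 0, 0, 0, 6.6],
  [1, 0, 0, 0, 0],
  [1, 0, 0, 0, 0],
])

```text
t: 31.43
eef_pos: [446.6, -137.8, 142.1]
tool_rot: [-2.143, -2.297, 0.001]
contact_force: [0.1, 1.0, -0.0]
width: 13.9
```

Run:
```python
from h import *
np.set_printoptions(precision=1,suppress=True)
# tray centre robot frame est (660,-197.5); handle centre 20 mm towards front
u=np.array([np.cos(.068),np.sin(.068)]); tgt=np.array([660,-197.5])-18*u; print(tgt)
plan(tgt[0],tgt[1],142,93.9)
c=vision.calibration("wrist");im=vision.snapshot("wrist")[:,:,::-1].copy(); cv2.imwrite("pics/w19.png",im)
```

```text
[ 642.  -198.7]
pos [ 446.6 -137.8  142.1] yaw 94.0 tilt 0.03 width 13.9 F [ 0.1  1.  -0. ] t 31.4 | d(m) [-0.1  0.2  0. ] |d| 205 turn 0.1
```

View pics/w19.png

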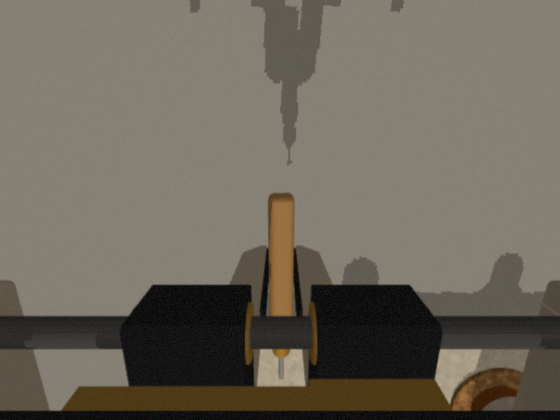

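Call:
step_arm([
  [1, -0.0075, 0.012, 0, 0],
  [1, -0.0075, 0.02, 0, 0],
  [1, -0.0075, 0.02, 0, 0],
  [1, -0.0075, 0.02, 0, 0],
  [1, -0.0075, 0.02, 0, 0],
  [1, -0.0075, 0.02, 0, 0],
  [1, -0.0075, 0.02, 0, 0],
  [1, -0.0075, 0.02, 0, 0],
])

```text
t: 32.15
eef_pos: [603.0, -188.2, 141.7]
tool_rot: [-2.144, -2.295, 0.0]
contact_force: [-0.5, 0.2, -0.4]
width: 13.8
```

Call:
step_arm([
  [1, -0.0075, 0.02, 0, 0],
  [1, -0.007, 0.0187, 0, 0],
  [1, 0, 0, 0.02, 0],
  [1, 0, 0, 0.01, 0],
  [1, 0, 0, 0, 0],
  [1, 0, 0, 0, 0],
  [1, 0, 0, 0, 0],
])

```text
t: 32.73
eef_pos: [641.6, -199.7, 112.6]
tool_rot: [-2.146, -2.294, 0.0]
contact_force: [0.8, -0.5, -0.7]
width: 14.2
```

Run:
```python
from h import *
np.set_printoptions(precision=1,suppress=True)
plan(642,-198.7,56.5,93.9)
c=vision.calibration("wrist");im=vision.snapshot("wrist")[:,:,::-1].copy(); cv2.imwrite("pics/w20.png",im)
o,R=st(); P=o["eef_pos"]
for X in ([659-80-2.7,-198-5.4+37,44],[659-80+2.7,-198-5.4-37,44]):print(w2p(c,X))
```

```text
pos [ 641.6 -199.7  112.6] yaw 93.8 tilt 0.01 width 14.2 F [ 0.8 -0.5 -0.7] t 32.7 | d(m) [0.  0.  0.1] |d| 56 turn -0.1
[334.4 143.3]
[224.9 144. ]
```

View pics/w20.png

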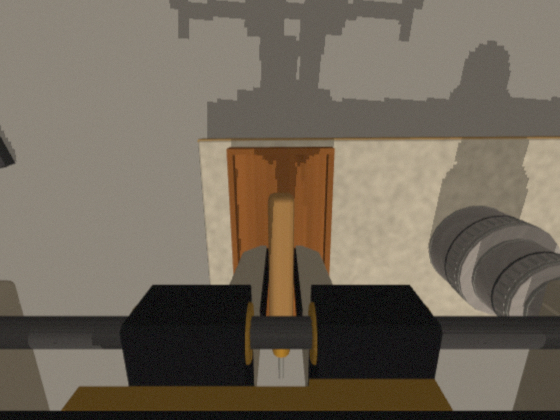

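Call:
step_arm([
  [1, 0.0005, 0.0005, 0.015, 0],
  [1, 0, 0, 0.02, 0],
  [1, 0, 0, 0.012, 0],
  [1, 0, 0, 0.004, 0],
  [1, 0, 0, 0, 0],
  [1, 0, 0, 0, 0],
  [1, 0, 0, 0, 0],
])

```text
t: 33.37
eef_pos: [643.2, -199.4, 62.4]
tool_rot: [2.145, 2.292, 0.001]
contact_force: [-0.1, 0.2, 0.9]
width: 13.6
```

Run:
```python
from h import *
np.set_printoptions(precision=1,suppress=True)
plan(642,-199,56.3,93.9)
c=vision.calibration("wrist");im=vision.snapshot("wrist")[:,:,::-1].copy(); cv2.imwrite("pics/w21.png",im)
```

```text
pos [ 643.2 -199.4   62.4] yaw 93.8 tilt 0.13 width 13.6 F [-0.1  0.2  0.9] t 33.4 | d(m) [ 0. -0.  0.] |d| 6 turn -0.1
```

View pics/w21.png

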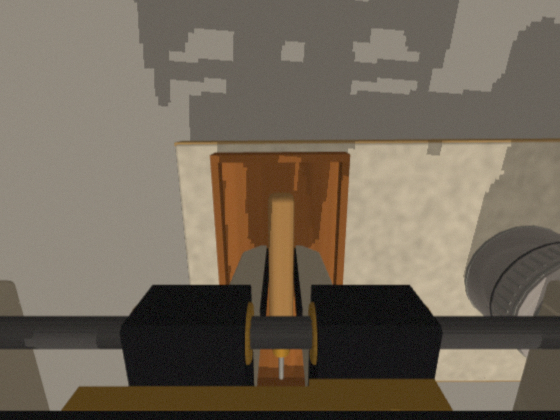

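Call:
step_arm([
  [1, 0, 0, 0.003, 0],
  [1, 0, 0, 0.003, 0],
  [1, 0, 0, 0, 0],
  [1, 0, 0, 0, 0],
  [1, 0, 0, 0, 0],
])

```text
t: 33.83
eef_pos: [643.0, -199.4, 55.8]
tool_rot: [2.146, 2.293, 0.001]
contact_force: [-0.2, -0.4, 3.6]
width: 14.1
```

Call:
step_arm([
  [0.6, 0, 0, 0, 0],
  [0.55, 0, 0, 0, 0],
  [0.52, 0, 0, 0, 0],
  [0.52, 0, 0, 0, 0],
])

```text
t: 34.17
eef_pos: [642.0, -199.0, 54.6]
tool_rot: [-2.146, -2.293, 0.001]
contact_force: [-0.4, 0.2, -0.0]
width: 21.9
```

Call:
step_arm([
  [0.52, 0, 0, -0.01, 0],
  [0.52, 0, 0, -0.02, 0],
  [0.52, 0, 0, -0.035, 0],
  [0.52, 0, 0, -0.04, 0],
  [-0.5, 0, 0, -0.04, 0],
  [-0.5, 0, 0, -0.02, 0],
  [-0.5, 0, 0, 0, 0],
  [-0.5, 0, 0, 0, 0],
])

```text
t: 34.83
eef_pos: [643.0, -199.3, 222.4]
tool_rot: [2.144, 2.291, 0.003]
contact_force: [-0.1, 0.3, -1.1]
width: 44.6
```

Run:
```python
from h import *
np.set_printoptions(precision=1,suppress=True)
plan(500,-199,240,93.9)
im=vision.snapshot("wrist")[:,:,::-1].copy(); cv2.imwrite("pics/w22.png",im)
```

```text
pos [ 643.  -199.3  222.4] yaw 93.8 tilt 0.22 width 44.6 F [-0.1  0.3 -1.1] t 34.8 | d(m) [ 0.  -0.1 -0. ] |d| 144 turn -0.1
```

View pics/w22.png

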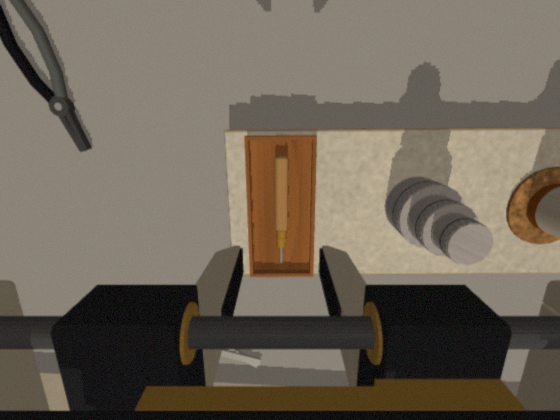

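The needle holder lies centred in the tray, handle to the front. Backing away for final checks in the fixed cameras.

Call:
step_arm([
  [-0.5, 0, -0.03, -0.02, 0],
  [-0.5, 0, -0.035, -0.01, 0],
  [-0.5, -0.015, -0.035, 0, 0],
  [-0.5, -0.02, -0.03, 0, 0],
  [-0.5, -0.02, -0.03, 0, 0],
  [-0.5, -0.02, -0.02, 0, 0],
  [-0.5, 0, 0, 0, 0],
  [-0.5, 0, 0, 0, 0],
])

```text
t: 35.55
eef_pos: [465.4, -287.1, 248.7]
tool_rot: [-2.15, -2.286, 0.002]
contact_force: [1.0, 0.0, 1.2]
width: 69.5
```

Run:
```python
from h import *
for n in("top","side"):
    im=vision.snapshot(n)[:,:,::-1].copy(); cv2.imwrite(f"pics/{n}9.png",im)
    if n=="top": crop(im,205,110,395,215,4,'pics/top9c.png'); 
    else: crop(im,240,150,420,300,4,'pics/side9c.png')
```

```text
(no output)
```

View pics/top9.png

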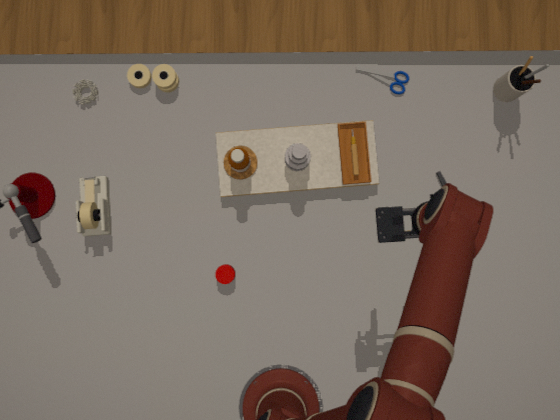

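View pics/top9c.png

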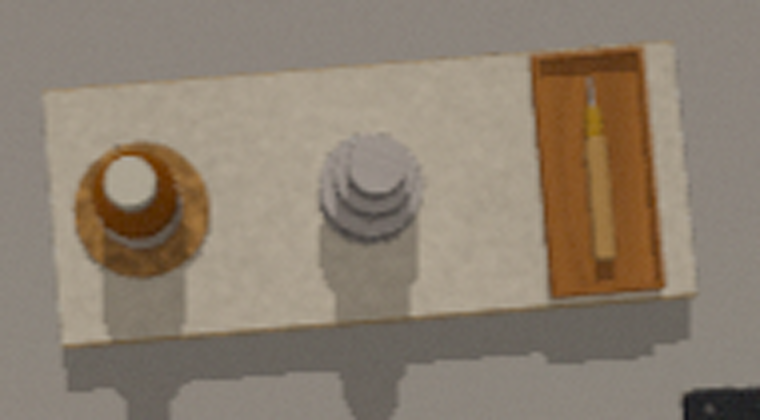

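View pics/side9c.png

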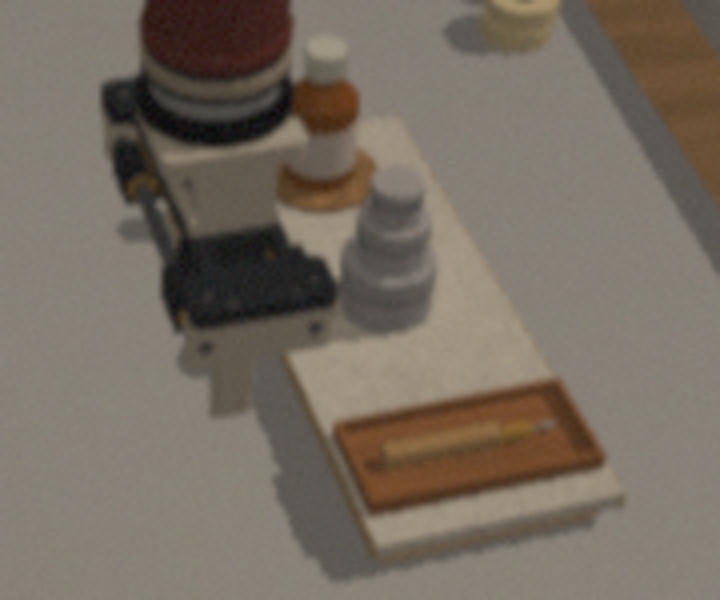

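Run:
```python
from h import *
np.set_printoptions(precision=1,suppress=True)
c=vision.calibration("top")
a=lambda u,v,z:p2w(c,(u+.5)/4-.5+205,(v+.5)/4-.5+110,z)
print("large",a(371,187,76),"small",a(377,165,142),"cap",a(130,182,150),"coaster",a(142,211,35))
print("needle",a(604,259,48),a(590,78,41))
```

```text
large [644.6 -48.5  76. ] small [646.9 -49.4 142. ] cap [636.3  99.8 150. ] coaster [636.8 100.2  35. ]
needle [ 601.  -200.6   48. ] [ 721.7 -194.7   41. ]
```

Run:
```python
from rig import ctrl, close_job
print(ctrl.get_obs()["t"]); print(close_job())
```

```text
35.65
the job is handed in; nothing more can be done
None
```

The shelf is set out as asked, and I handed the job in at about 35.7 s with the arm clear of everything. `close_job` reports no verdict, so the checks below are mine.

| Item | Where it is | Last check |
|---|---|---|
| Tin stack | Upright in the middle of the shelf, large, medium, small | In the last top view the small tin's lid is about 1 mm from the measured shelf middle. The partly hidden large tin reads 3–4 mm off. The wrist view showed the lids aligned to about 1 mm. |
| Bottle | Upright on the coaster, never tipped | The cap is within about 1 mm of the coaster's centre. |
| Needle holder | Flat inside the tray along its length, wooden handle to the front edge | It lies about 1° off the tray's axis and clear of the walls. |
| Dispenser and red tin | Not touched | Both sit where they started in the last top view. |
| Pliers | Not touched | The last top view was partly blocked by the arm, but the wrist view just before showed them lying undisturbed. |

- **Camera disagreement:** the top and wrist cameras differed by up to 8 mm sideways, so I corrected the wrist readings from the first grasp and placed each item relative to what it sits on.
- **Contact forces:** those I read stayed at 6.4 N or below.

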